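Torque the collet nut to the click

TASK

Tighten the nut of the collet chuck in the green stand: take the click wrench from its rest, lower its toothed ring over the cutter without knocking it and gently all the way down onto the nut, and swing the handle clockwise seen from above until the wrench clicks, that is until the handle gives and breaks over; stop at once, before the handle comes to the end of its break-over. Then lift the wrench off the nut and lay it back in its rest the way it lay, let go, and leave everything else where it is.

Things in the scene. Friction and masses are not known exactly. Their poses are not given: they have to be found in the camera images.
- nut_centre (a point): middle (on its upright axis, half-way up) of the nut to tighten, on the chuck in the green stand. Dark steel, 22 mm tall, 51 mm across its six lands, 40 mm across the slot bottoms. Six upright slots, 11 mm wide, open at top and bottom, tapered at the top 4 mm, at 30, 90, 150.. deg from this frame's x axis (z up). The chuck's shoulder lies 12.5 mm below this point
- nut: the same nut; origin on its axis at its underside. Tightens clockwise seen from above: it first runs down with little drag (0.35 N m) through an unknown 0.15 to 0.6 rad, then grips at 1.5 N m and winds up some 0.15 rad more (4 N m per rad) until the wrench clicks. It stays where it is left. The ring binds if lifted off while its teeth press on the nut: turn back some 0.1 to 0.2 rad first, so that they stand free
- cutter: brittle carbide end mill, 12 mm across, standing up out of the nut; origin on the axis 11 mm above nut_centre, its tip 44 mm above that. Must not be knocked (6 N)
- chuck: steel collet chuck under the nut, fixed in the stand, flange 63 mm across; origin on the nut's axis at bench height. Its flat shoulder, 60 mm across, 102 mm above the bench, stops the wrench ring; do not press on it hard (45 N)
- stand: fixed green tightening stand: block 94 x 94 mm, 70 mm tall, on a base plate 150 x 130 x 14 mm. Origin: underside centre, under the nut's axis
- wrench_ring (a point): middle of the wrench's steel ring, half-way up; x axis level, away from the handle, z up. Ring 14 mm tall, bore 54, outside 69 mm, open right through; six inner teeth 7 mm wide, tips on a 43.6 mm circle, tapered below, at 30, 90, 150.. deg from x. It drops over the nut when its x axis and nut_centre's agree modulo 60 deg; play 1.3 mm sideways, 5 deg. Seated: 5.5 mm below nut_centre
- wrench_grip (a point): middle of the wrench's grip, 145 mm behind the ring's middle, same height; x axis along the wrench towards the ring, z up. Grasp here. The grip, black with red bands, 90 mm long, 24 wide, 26 tall, swivels about an upright pin at this point (+-0.12 rad, light centring spring 0.5 N m/rad), so the pull always acts here. Round 18 mm neck in front, 24 mm end cap 194 to 232 mm behind the ring
- wrench_pivot (a point): pivot on which the handle breaks over, 45 mm behind the ring's middle. Rigid until 1.6 N m at the pivot (about 14 N sideways at wrench_grip, 2.1 N m at the nut); then it clicks: the handle folds clockwise while the pull falls steadily, to less than half at 0.14 rad (14 mm at wrench_grip), a hard stop, where it would overtighten. Let go, it springs straight
- wrench: shaft of the wrench, turned like wrench_grip; origin at the ring's middle while straight. The angle between the x axes of wrench_ring and this is the break-over. Whole wrench about 0.4 kg (hidden +-20 %), balanced 120 mm behind the ring's middle
- rest_ring (a point): where the ring's middle lies while the wrench is in its rest, 60 mm above the bench; x axis as the wrench's there, z up. Beyond the board's end: nothing under the ring
- rest_grip (a point): where wrench_grip lies in the rest, 145 mm behind rest_ring, 60 mm above the bench
- rest: fixed wooden board, 200 x 85 x 12 mm, origin underside centre, 155 mm behind rest_ring along x. Two grey forked uprights, 12 mm thick, 81 and 219 mm behind rest_ring, hold neck (gap 24 mm) and end cap (gap 28 mm); forks flare at the top, tops 76 to 83 mm above the bench. The wrench lies in them level and loose
- collet_a: one of three loose slotted steel collets (33 mm across, 40 mm tall, 0.16 kg) standing on a wooden block; leave alone. Origin: underside centre
- collet_b: another of three loose slotted steel collets (33 mm across, 40 mm tall, 0.16 kg) standing on a wooden block; leave alone. Origin: underside centre
- collet_c: a third of three loose slotted steel collets (33 mm across, 40 mm tall, 0.16 kg) standing on a wooden block; leave alone. Origin: underside centre
- spare_nut: loose spare collet nut of dark steel lying on the bench (51 mm across, 22 mm tall); NOT the one to tighten; leave alone. Origin: underside centre
- caliper_case: closed black caliper case, 75 x 235 x 28 mm; leave alone. Origin: underside centre
- oil_bottle: yellow oil bottle, 56 mm across, 120 mm tall; leave alone. Origin: underside centre
- cutter_tube: clear square cutter tube with a red cap, 85 x 20 x 20 mm, lying; leave alone. Origin: underside centre
- hook_spanner: steel spanner 170 mm long lying on the bench; leave alone. Origin: underside centre
Not all that is in view belongs to the job. What is shaped like the stand but orange is not meant. Several things have the shape of the rest; the one meant has the colours described above.

How it is judged:
By the outcome, as a careful person would: the job done as asked, in the order asked, and still so for the second after the job is handed in, with the robot touching nothing.
It also fails if it takes over 72 s, if anything falls off the work surface, if the arm or the gripper's body presses on something with over 40 N, if the wrist force passes 120 N, or if a joint passes its speed limit or range.

ROBOT

A 6-joint arm with a two-finger parallel gripper is mounted at the origin on the work surface. World frame = base frame: x ahead of the robot, y to its left, z up, the work surface at z = 0. Lengths are in m, angles in degrees, forces in N, time in s.
With the tool pointing down it reaches from about 0.4 to 0.825 m from the base axis. Payload 7 kg.
Tool frame: the origin (TCP) lies between the finger pads; the fingertips stand 14 mm ahead of it and the grasp point (between the pads) lies 5 mm behind it (r.tips_ahead is the distance from the TCP to the fingertips, in m); z points along the fingers, y is the direction in which the jaws open and shut (so a half turn about z gives the same grasp; the last joint's range is limited). The gripper opens to 88 mm and grips with 3 to 60 N. Pads are 19 mm wide; open, the fingers measure 130 mm over their backs; the gripper's body (78 mm by 193 mm) begins 47 mm behind the grasp point.
Start: joints at [90.017, 20.546, 0.682, 0, -70.136, -16.507], TCP at [0.192, 0.647, 0.241] pointing down, gripper open.
Joint ranges: [-176.03, 176.03], [-82.01, 121.73], [-58.28, 71.71], [-173.87, 95.51], [-174.79, -0.11], [-173.66, 173.66]. Speed limits (degrees/s): [136.94, 136.94, 172.46, 180, 180, 180].

INTERFACE

Orientations are given as [roll, pitch, yaw] about the fixed x, y, z axes, in that order (R = Rz(yaw) Ry(pitch) Rx(roll)).
In Python, from plant import r gives the robot as it stands.
- The arm moves only by the tool apply_moves, never from a script. Its arguments are lists of equal length, an entry for each row: "slide": the shift along the tool's x, y, z as a fraction of full scale, a list of three; "turn": the turn, a rotation vector about the tool's x, y, z as a fraction of full scale, a list of three; "jaw": the closure, from 0 (fully open) to 1 (shut). In form: {"slide": [[dx, dy, dz], ...], "turn": [[wx, wy, wz], ...], "jaw": [jaw, ...]}. A call has 1 to 8 rows; each row shifts and turns the commanded pose from where the row before left it, along the tool's axes as they then stand; what a row does not reach is not made up. Full scale, the value 1, is 0.1 m for a shift and 1.5 rad for a turn. A row lasts 1/10 s, in which the tool goes at most 50 mm and 8.59 degrees, less where a joint would pass 70% of its speed; a pose out of reach is approached as far as the arm can. A call with a number of a shift or a turn outside -1 to 1 is refused whole. A call with a gripper value outside its range is refused whole. The fingers move at their own pace and stop on an object; "newtons" is the grip in N (left out, the last holds). Time passes only in rows, so rows that do not move let the fingers close. It gives the time, the measured TCP pose, the force and the opening at its end, in the units of the state.
- r.get_state(): the state, without advancing time (a new reading comes with each control period).
- r.capture(name): name is "scene" or "top"; returns a dict with "pixels" (420x560x3 uint8, blue, green, red), "depth" (420x560 float32, m along the optical axis (not along the pixel's ray), 0 where there is no reading), "fx", "fy", "cx", "cy" (pixels), "rvec" (rotation vector, rad) and "tvec" (3), from world to camera coordinates, as OpenCV has them. Camera axes: x right, y down, z forward; pixel columns grow to the right and rows downward; lengths in m; the calibration is good to about 2 mm. A picture is of the moment at which its call begins.
- r.close_job(): hands the job in, once; it reports no verdict.
The state is a dict: "time_s": time; "joints": joint angles; "qd": joint speeds; "joint_torque": joint torques, N m; "tcp_pos": TCP position; "eef_rot": TCP orientation; "contact_force": force on the tool from outside, world axes, zero at the start; "moment": the same for the moment, N m; "gripper_width": finger opening in m.
Only numpy, scipy, OpenCV 4.12 (cv2) and the standard library are available. Lean on these libraries where they do the work, as an engineer would, in place of code of your own. Each camera call takes 0.05 s, during which the arm holds its last target.

## Working session

There is one attempt and no reset: what is moved stays moved. The work goes in short steps, Python scripts to look and compute and a tool call to move; the robot and the scene stay as the last step left them, time stands still between calls to the robot, and variables do not carry over. Pictures are saved under pics/ and viewed, and the job is handed in when it is done.

Besides the shell and the picture viewer there is one more tool, called in YAML: its name, and indented under it one key for each argument. apply_moves: Moves the arm, as the interface text tells. Shift numbers are shares of 0.1 m and turn numbers shares of 1.5 rad, none past 1 either way. Its arguments: {"type":"object","properties":{"slide":{"type":"array"},"turn":{"type":"array"},"jaw":{"type":"array"},"newtons":{"type":"number"}},"required":["slide","turn","jaw"]}

```bash
ls; mkdir -p pics
cat > h.py <<'E'
import numpy as np, cv2, pickle
from plant import r
def cap(n,tag):
    c=r.capture(n); pickle.dump(c,open(f'{tag}.pkl','wb')); cv2.imwrite(f'pics/{tag}.png',c['pixels']); return c
def ld(tag): return pickle.load(open(f'{tag}.pkl','rb'))
def pts(c):
    d=c['depth'];v,u=np.mgrid[:d.shape[0],:d.shape[1]]
    P=np.stack([(u-c['cx'])/c['fx']*d,(v-c['cy'])/c['fy']*d,d],-1)
    R=cv2.Rodrigues(np.array(c['rvec'],float))[0]
    return (P-np.array(c['tvec']).ravel())@R
def ray(c,u,v,z):
    R=cv2.Rodrigues(np.array(c['rvec'],float))[0];t=np.array(c['tvec']).ravel()
    o=-R.T@t; d=R.T@np.array([(u-c['cx'])/c['fx'],(v-c['cy'])/c['fy'],1])
    return o+d*(z-o[2])/d[2]
def proj(c,p):
    return cv2.projectPoints(np.array(p,float).reshape(-1,3),np.array(c['rvec'],float),np.array(c['tvec'],float),np.array([[c['fx'],0,c['cx']],[0,c['fy'],c['cy']],[0,0,1.]]),None)[0].reshape(-1,2)
E
python3 - <<'E'
from h import *
for n in('scene','top'):
    c=cap(n,n+'0'); R=cv2.Rodrigues(np.array(c['rvec'],float))[0]; print(n,c['fx'],c['cx'],c['cy'],-R.T@np.array(c['tvec']).ravel())
print(r.get_state(), r.tips_ahead)
E
```

```text
pics
scene 526.851913189837 285.8706542365748 209.13180843366658 [ 1.09101609 -0.70066986  1.40124775]
top 465.0252475549188 274.81655386548465 217.70218745550588 [ 0.34711596 -0.10168284  1.45472718]
{'time_s': 0.1, 'joints': array([ 9.00165441e+01,  2.05881788e+01,  6.39413573e-01, -1.71311308e-02,
       -7.01344701e+01, -1.65084760e+01]), 'qd': array([ 0.06690064, -0.1501776 ,  0.10230661,  0.02493672,  0.05772863,
       -0.02634318]), 'joint_torque': array([-6.17831884e-04, -5.84162486e+01,  2.93752885e+01,  7.01539904e+00,
        1.01691057e-02, -5.44920022e-05]), 'tcp_pos': array([0.19151086, 0.64684177, 0.23971165]), 'eef_rot': array([ 1.79915619e+02, -8.21272872e-03, -1.64977590e+01]), 'contact_force': array([0.89667544, 0.22596485, 0.3966296 ]), 'moment': array([ 0.03945407,  0.01553836, -0.05839876]), 'gripper_width': 0.08762569535752197} 0.014
```

View pics/scene0.png

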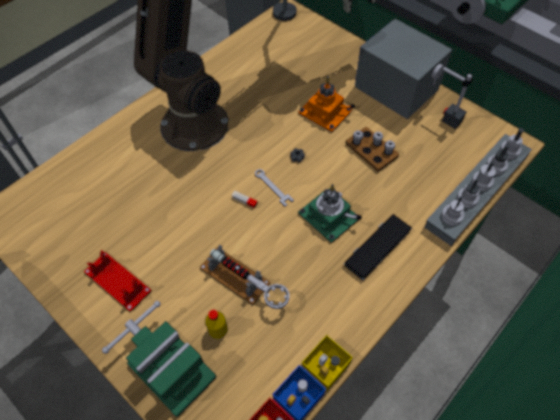

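View pics/top0.png

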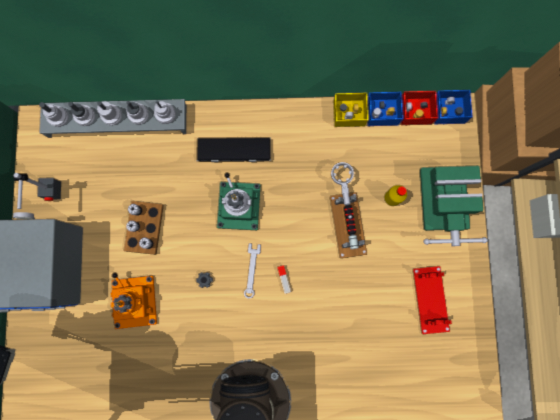

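The green stand is at about (238,202) in the top view, the orange look-alike at (133,300). The wrench lies in the wooden rest, with its ring at (343,174), and the red rest look-alike is at (432,300). I'll enlarge both.

Run:
```python
from h import *
t=ld('top0');s=ld('scene0')
for p in [(0,0,0),(.5,0,0),(.5,.3,0),(.19,.647,.24)]: print(p,proj(t,p),proj(s,p))
a=cv2.resize(t['pixels'][155:265,205:280],None,fx=5,fy=5,interpolation=cv2.INTER_CUBIC)
b=cv2.resize(t['pixels'][155:265,320:395],None,fx=5,fy=5,interpolation=cv2.INTER_CUBIC)
cv2.imwrite('pics/c1.png',np.hstack([a,b]))
a=cv2.resize(s['pixels'][175:245,290:370],None,fx=5,fy=5,interpolation=cv2.INTER_CUBIC)
b=cv2.resize(s['pixels'][240:310,195:295],None,fx=4,fy=5,interpolation=cv2.INTER_CUBIC)
cv2.imwrite('pics/c2.png',np.hstack([a,b]))
P=pts(t)
for (u,v) in [(343,165),(350,215),(238,202),(228,178),(255,185),(397,193),(233,150)]: print(u,v,P[v,u])
```

```text
(0, 0, 0) [[249.86319855 402.17848913]] [[196.02825275 123.99327436]]
(0.5, 0, 0) [[247.30051173 235.91142812]] [[301.67916242 204.1861547 ]]
(0.5, 0.3, 0) [[152.18744449 238.28683989]] [[360.53315149 149.75050089]]
(0.19, 0.647, 0.24) [[-10.76747814 353.4135655 ]] [[360.40225527   2.07927837]]
343 165 [ 0.70648248 -0.30256991  0.0552927 ]
350 215 [ 0.54743173 -0.3139711   0.07400248]
238 202 [0.58669842 0.01686959 0.12403331]
228 178 [0.67609045 0.05343032 0.05046991]
255 185 [ 0.65877944 -0.02805064  0.01824402]
397 193 [ 0.60317711 -0.44809145  0.1136539 ]
233 150 [0.76929079 0.03839405 0.03606541]
```

View pics/c1.png

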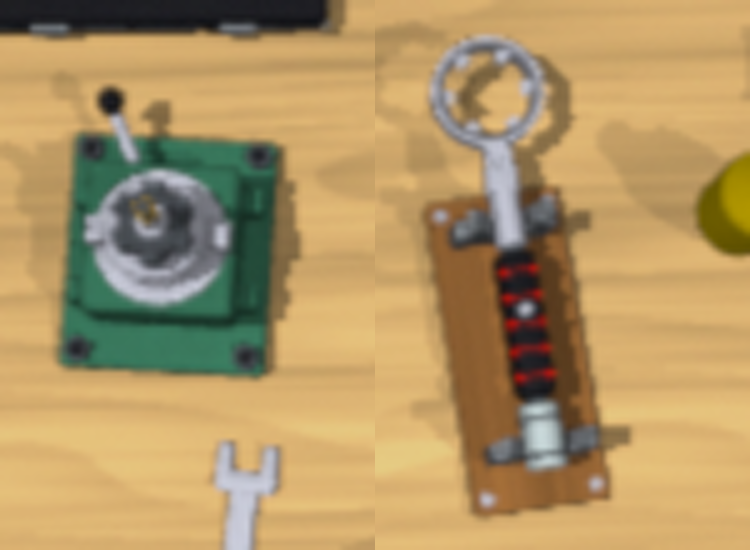

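View pics/c2.png

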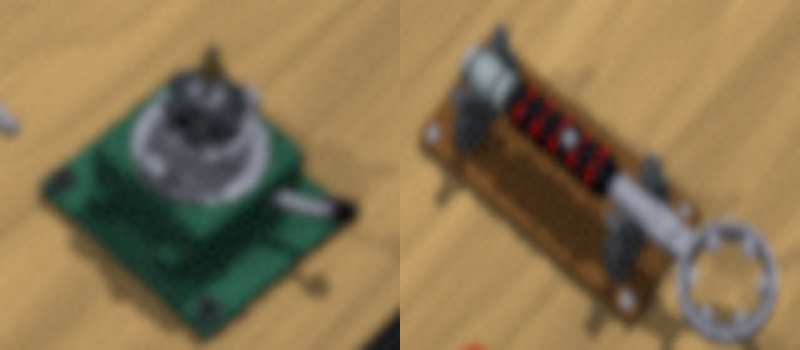

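The crops confirm both: the nut with its cutter sits in the green stand, and the wrench with the black and red grip lies in the brown rest with grey forks. Next I measure them.

Run:
```python
from h import *
t=ld('top0');s=ld('scene0')
# ring: bright gray pixels, outer contour minAreaCircle/ellipse -> ray at z .067/.06
def ringmask(c,u0,v0,u1,v1):
    hsv=cv2.cvtColor(c['pixels'],cv2.COLOR_BGR2HSV); m=((hsv[...,1]<60)&(hsv[...,2]>110)).astype(np.uint8)
    k=np.zeros_like(m);k[v0:v1,u0:u1]=m[v0:v1,u0:u1];return k
m1=ringmask(t,328,158,360,187); m2=ringmask(s,262,282,292,310)
for nm,c,m in(('top',t,m1),('scene',s,m2)):
    cv2.imwrite(f'pics/m_{nm}.png',cv2.resize(m*255,None,fx=1,fy=1))
    v,u=np.nonzero(m); print(nm,len(u))
    # rays to plane z=0.063, fit circle in world
    W=np.array([ray(c,a,b,.065) for a,b in zip(u,v)])
    # hole: contour inner
    cs,h=cv2.findContours(m,cv2.RETR_CCOMP,cv2.CHAIN_APPROX_NONE)
    for cc,hh in zip(cs,h[0]):
        a=cv2.contourArea(cc)
        if a>30: 
            Q=np.array([ray(c,*p[0],.065) for p in cc])
            A=np.c_[2*Q[:,:2],np.ones(len(Q))]; x=np.linalg.lstsq(A,(Q[:,:2]**2).sum(1),rcond=None)[0]
            print(a,hh[3],x[:2],np.sqrt(x[2]+x[0]**2+x[1]**2))
# depth ring
for nm,c,(u0,v0,u1,v1) in(('top',t,(328,158,360,187)),('scene',s,(262,282,292,310))):
    P=pts(c)[v0:v1,u0:u1].reshape(-1,3); Q=P[(P[:,2]>.045)&(P[:,2]<.08)]
    (x,y),rr=cv2.minEnclosingCircle(Q[:,:2].astype(np.float32)); print(nm,'depth',len(Q),x,y,rr,Q[:,2].mean())
# grip axis via depth: points z>0.055 near x .45-.66
for nm,c in(('top',t),('scene',s)):
    P=pts(c).reshape(-1,3); hsv=cv2.cvtColor(c['pixels'],cv2.COLOR_BGR2HSV).reshape(-1,3); 
    g=(P[:,0]>.4)&(P[:,0]<.68)&(abs(P[:,1]+.31)<.08)
    blk=g&(P[:,2]>.055)&((hsv[:,2]<70)|((hsv[:,1]>150)&((hsv[:,0]<8)|(hsv[:,0]>172))))&(P[:,0]>.49)&(P[:,0]<.6)
    Q=P[blk]; mu=Q.mean(0); d=np.linalg.svd(Q[:,:2]-mu[:2],full_matrices=False)[2][0]; d*=np.sign(d[0])
    print(nm,'grip',len(Q),mu,np.degrees(np.arctan2(d[1],d[0])),Q.min(0),Q.max(0))
    # board
    b=g&(P[:,2]>.008)&(P[:,2]<.017); Q=P[b]; print('board',cv2.minAreaRect(Q[:,:2].astype(np.float32)))
# stand/chuck
for nm,c in(('top',t),('scene',s)):
    P=pts(c).reshape(-1,3); hsv=cv2.cvtColor(c['pixels'],cv2.COLOR_BGR2HSV).reshape(-1,3)
    g=(abs(P[:,0]-.59)<.1)&(abs(P[:,1]-.02)<.1)
    Q=P[g&(P[:,2]>.097)&(P[:,2]<.107)]; print(nm,'shoulder',cv2.minEnclosingCircle(Q[:,:2].astype(np.float32)),len(Q))
    Q=P[g&(P[:,2]>.12)&(P[:,2]<.131)]; print('nut',cv2.minEnclosingCircle(Q[:,:2].astype(np.float32)),len(Q),Q.mean(0))
    Q=P[g&(P[:,2]>.14)];print('cutter',Q.mean(0) if len(Q) else 0,len(Q), Q[:,2].max() if len(Q) else 0)
    Q=P[g&(P[:,2]>.01)&(P[:,2]<.02)&(hsv[:,0]>50)&(hsv[:,0]<100)&(hsv[:,1]>80)]; print('base',cv2.minAreaRect(Q[:,:2].astype(np.float32)))
```

```text
top 234
395.5 -1 [ 0.67737046 -0.29767079] 0.03493559062150514
225.0 0 [ 0.67968082 -0.2973177 ] 0.026217003812566093
scene 303
498.0 -1 [ 0.66875368 -0.3007817 ] 0.03682510219878176
275.0 0 [ 0.67296053 -0.29964675] 0.026328144529252993
top depth 237 0.6754854917526245 -0.2974463999271393 0.03918374702334404 0.06590569015835954
scene depth 337 0.6651520729064941 -0.3023516535758972 0.045040104538202286 0.06504629665632539
top grip 213 [ 0.5340957  -0.31209777  0.07193602] 6.549133413073072 [ 0.49063132 -0.32813352  0.05945004] [ 0.59554755 -0.29036992  0.07936499]
board ((0.544648289680481, -0.30344685912132263), (0.15198886394500732, 0.25303369760513306), 84.4268569946289)
scene grip 252 [ 0.53721159 -0.32013113  0.07100638] 9.302616463276724 [ 0.49061984 -0.33546382  0.0554136 ] [ 0.59892024 -0.28996935  0.08186167]
board ((0.5380152463912964, -0.31090250611305237), (0.15232548117637634, 0.2695622146129608), 87.60447692871094)
top shoulder ((0.5945996642112732, 0.0234401635825634), 0.03249094635248184) 97
nut ((0.5957585573196411, 0.02629392221570015), 0.024774828925728798) 156 [0.59603965 0.02567307 0.12525027]
cutter [0.59571511 0.02587288 0.16168539] 23 0.1723561923419755
base ((0.5953366160392761, 0.025371577590703964), (0.12487591803073883, 0.14542412757873535), 85.91271209716797)
scene shoulder ((0.5927414298057556, 0.017566345632076263), 0.031117450445890427) 96
nut ((0.5923136472702026, 0.018580369651317596), 0.025898152962327003) 135 [0.59394227 0.01691413 0.12496229]
cutter [0.59272421 0.01949097 0.15850605] 31 0.17589325586568771
base ((0.5933272242546082, 0.01826731115579605), (0.12168757617473602, 0.1461445838212967), 86.30953216552734)
```

Run:
```python
from h import *
t=ld('top0');P=pts(t)
hi=(P[...,2]>.15)
Q=P[hi]
for x0 in np.arange(-.1,.9,.1):
    q=Q[(Q[:,0]>=x0)&(Q[:,0]<x0+.1)]
    print(round(x0,1),[(round(y,1),round(q[(q[:,1]>=y)&(q[:,1]<y+.1)][:,2].max(),2)) for y in np.arange(-.8,.9,.1) if ((q[:,1]>=y)&(q[:,1]<y+.1)).any()])
# board plane check, pin dot, both views
for n in('top0','scene0'):
    c=ld(n);P=pts(c);g=(P[...,0]>.2)&(P[...,0]<.45)&(abs(P[...,1]+.15)<.05);Q=P[g];print(n,np.median(Q[:,2]),Q[:,2].std(), c['fx'],c['fy'])
```

```text
-0.1 []
0.0 [(np.float64(-0.1), np.float64(0.28)), (np.float64(-0.0), np.float64(0.29))]
0.1 [(np.float64(-0.1), np.float64(0.26)), (np.float64(-0.0), np.float64(0.26)), (np.float64(0.5), np.float64(0.34))]
0.2 [(np.float64(0.3), np.float64(0.17)), (np.float64(0.5), np.float64(0.34)), (np.float64(0.6), np.float64(0.18))]
0.3 [(np.float64(-0.2), np.float64(1.45)), (np.float64(0.3), np.float64(0.17)), (np.float64(0.5), np.float64(0.2)), (np.float64(0.6), np.float64(0.2))]
0.4 [(np.float64(0.5), np.float64(0.2)), (np.float64(0.6), np.float64(0.2))]
0.5 [(np.float64(-0.0), np.float64(0.17)), (np.float64(0.5), np.float64(0.2)), (np.float64(0.6), np.float64(0.2))]
0.6 [(np.float64(-0.0), np.float64(0.17)), (np.float64(0.6), np.float64(0.22))]
0.7 []
0.8 [(np.float64(0.2), np.float64(0.16)), (np.float64(0.3), np.float64(0.16)), (np.float64(0.4), np.float64(0.16)), (np.float64(0.5), np.float64(0.16))]
top0 0.0015880468208265498 0.636688939193313 465.0252475549188 465.0252475549188
scene0 0.0009934856818845646 0.006342970060357782 526.851913189837 526.851913189837
```

apply_moves:
  slide:
    - [0, 0, -0.3]
    - [0, 0, -0.4]
    - [0, 0, -0.4]
    - [0, 0, 0]
  turn:
    - [0, 0, 0]
    - [0, 0, 0]
    - [0, 0, 0]
    - [0, 0, 0]
  jaw: [0, 0, 0, 0]

```text
time_s: 0.5
tcp_pos: [0.1924, 0.649, 0.3571]
eef_rot: [-179.5, 0.0, -16.5]
contact_force: [0.4, 0.5, 0.2]
gripper_width: 0.0878
```

apply_moves:
  slide:
    - [0.2, 0.1, 0]
    - [0.35, 0.18, 0]
    - [0.35, 0.18, 0]
    - [0.35, 0.18, 0]
    - [0.35, 0.18, 0]
    - [0.35, 0.18, 0]
    - [0.35, 0.18, 0]
    - [0.35, 0.18, 0]
  turn:
    - [0, 0, 0]
    - [0, 0, 0]
    - [0, 0, 0]
    - [0, 0, 0]
    - [0, 0, 0]
    - [0, 0, 0]
    - [0, 0, 0]
    - [0, 0, 0]
  jaw: [0, 0, 0, 0, 0, 0, 0, 0]

```text
time_s: 1.3
tcp_pos: [0.408, 0.4393, 0.3496]
eef_rot: [179.9, 0.0, -16.5]
contact_force: [0.7, 0.5, 0.6]
gripper_width: 0.0875
```

```bash
python3 -c "
from plant import r;print(r.get_state())"
```

```text
{'time_s': 1.3, 'joints': array([ 6.57618277e+01,  1.06673422e+01,  1.19028091e+00, -1.73113930e-02,
       -8.06055178e+01,  7.74519219e+00]), 'qd': array([-36.91163243,  -1.49896885,  -2.08778455,   0.09577301,
         0.5439459 ,  36.61042991]), 'joint_torque': array([  4.31830332, -47.11411715,  30.50579309,   7.21965462,
        -0.06788371,  -1.09347202]), 'tcp_pos': array([0.40801507, 0.43932354, 0.34957266]), 'eef_rot': array([ 1.79920475e+02,  2.80484043e-02, -1.64958376e+01]), 'contact_force': array([0.70695322, 0.48436113, 0.55134179]), 'moment': array([ 0.03827927, -0.0788028 ,  0.00799789]), 'gripper_width': 0.0875493754774747}
```

apply_moves:
  slide:
    - [0.17, 0.34, 0]
    - [0.17, 0.34, 0]
    - [0.17, 0.34, 0]
    - [0.17, 0.34, 0]
    - [0.17, 0.34, 0]
    - [0.17, 0.34, 0]
    - [0.17, 0.34, 0]
    - [0.17, 0.34, 0]
  turn:
    - [0, 0, 0]
    - [0, 0, 0]
    - [0, 0, 0]
    - [0, 0, 0]
    - [0, 0, 0]
    - [0, 0, 0]
    - [0, 0, 0]
    - [0, 0, 0]
  jaw: [0, 0, 0, 0, 0, 0, 0, 0]

```text
time_s: 2.1
tcp_pos: [0.4597, 0.1398, 0.3497]
eef_rot: [180.0, 0.0, -16.5]
contact_force: [1.2, -0.2, -0.0]
gripper_width: 0.088
```

apply_moves:
  slide:
    - [0.17, 0.34, 0]
    - [0.17, 0.34, 0]
    - [0.17, 0.34, 0]
    - [0.17, 0.34, 0]
    - [0.17, 0.34, 0]
    - [0.17, 0.34, 0]
    - [0.17, 0.34, 0]
    - [0.17, 0.34, 0]
  turn:
    - [0, 0, 0]
    - [0, 0, 0]
    - [0, 0, 0]
    - [0, 0, 0]
    - [0, 0, 0]
    - [0, 0, 0]
    - [0, 0, 0]
    - [0, 0, 0]
  jaw: [0, 0, 0, 0, 0, 0, 0, 0]

```text
time_s: 2.9
tcp_pos: [0.5126, -0.1593, 0.3496]
eef_rot: [180.0, 0.1, -16.5]
contact_force: [0.4, 0.2, 0.9]
gripper_width: 0.0874
```

apply_moves:
  slide:
    - [0.17, 0.34, 0]
    - [0.17, 0.34, 0]
    - [0.17, 0.34, 0]
    - [0.1, 0.2, 0]
    - [0, 0, 0]
    - [0, 0, 0]
    - [0, 0, 0]
    - [0, 0, 0]
  turn:
    - [0, 0, 0.05]
    - [0, 0, 0.1]
    - [0, 0, 0.1]
    - [0, 0, 0.1]
    - [0, 0, 0.1]
    - [0, 0, 0.1]
    - [0, 0, 0.1]
    - [0, 0, 0.1]
  jaw: [0, 0, 0, 0, 0, 0, 0, 0]

```text
time_s: 3.7
tcp_pos: [0.5166, -0.2928, 0.3493]
eef_rot: [179.9, 0.1, -81.3]
contact_force: [-0.8, -0.6, -0.5]
gripper_width: 0.0872
```

apply_moves:
  slide:
    - [0, 0, 0]
    - [0, 0, 0]
    - [0, 0, 0]
    - [0, 0, 0]
    - [0, 0, 0]
    - [0, 0, 0]
    - [0, 0, 0]
    - [0, 0, 0]
  turn:
    - [0, 0, 0.1]
    - [0, 0, 0.1]
    - [0, 0, 0.1]
    - [0, 0, 0.1]
    - [0, 0, 0.1]
    - [0, 0, 0.1]
    - [0, 0, 0.1]
    - [0, 0, 0.1]
  jaw: [0, 0, 0, 0, 0, 0, 0, 0]

```text
time_s: 4.5
tcp_pos: [0.5166, -0.2926, 0.3494]
eef_rot: [179.9, -0.1, -150.1]
contact_force: [-0.3, 0.1, 0.2]
gripper_width: 0.0877
```

apply_moves:
  slide:
    - [0, 0, 0]
    - [0, 0, 0]
    - [0, 0, 0]
    - [0, 0, 0]
    - [0, 0, 0]
  turn:
    - [0, 0, 0.1]
    - [0, 0, 0.1]
    - [0, 0, 0.07]
    - [0, 0, 0]
    - [0, 0, 0]
  jaw: [0, 0, 0, 0, 0]

```text
time_s: 5.0
tcp_pos: [0.5171, -0.2926, 0.3499]
eef_rot: [180.0, -0.1, -172.7]
contact_force: [-0.1, 0.4, 0.9]
gripper_width: 0.0875
```

Run:
```python
from h import *
t=cap('top','top1');s=cap('scene','scene1');st=r.get_state();print(st['tcp_pos'],st['eef_rot'],st['joints'])
p=st['tcp_pos'];print(proj(t,p),proj(s,p))
a=cv2.resize(t['pixels'][130:290,290:420],None,fx=3,fy=3,interpolation=cv2.INTER_CUBIC)
b=cv2.resize(s['pixels'][180:340,160:300],None,fx=3,fy=3,interpolation=cv2.INTER_CUBIC)
cv2.imwrite('pics/c3.png',np.hstack([a,b]))
```

```text
[ 0.51733538 -0.29249159  0.35019933] [ 1.79985060e+02 -3.09426412e-02 -1.72777910e+02] [-1.06576371e+01  1.01030121e+01  5.65488466e-01 -4.78434282e-03
 -8.04965116e+01 -7.21194851e+01]
[[358.56335585 210.66727187]] [[228.16074068 203.62367995]]
```

View pics/c3.png

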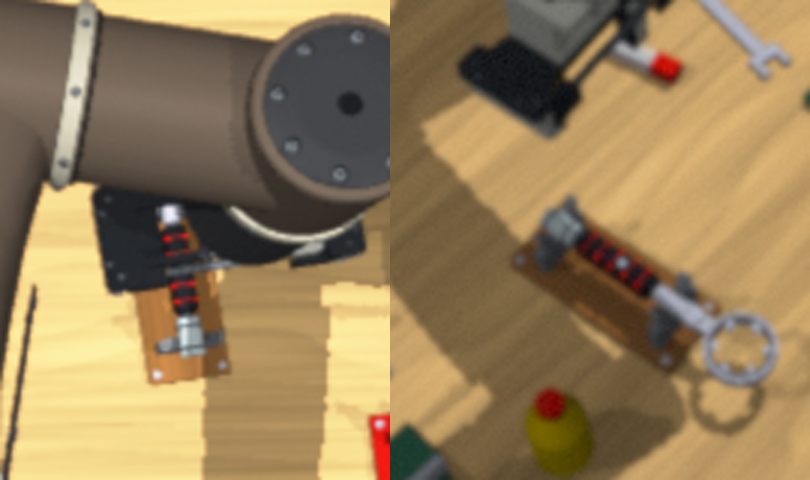

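Run:
```python
from h import *
t=ld('top0');s=ld('scene0')
def red(c,u0,v0,u1,v1,z):
    h=cv2.cvtColor(c['pixels'],cv2.COLOR_BGR2HSV).astype(int)[v0:v1,u0:u1]
    m=(h[...,1]>150)&((h[...,0]<8)|(h[...,0]>172))&(h[...,2]>70)
    v,u=np.nonzero(m);return len(u),ray(c,u.mean()+u0,v.mean()+v0,z).round(4)
print('tube',red(t,270,255,295,295,.018),red(s,225,185,262,212,.018))
print('bottle',red(t,385,180,412,210,.12),red(s,200,305,225,325,.12))
# spanner
def spn(c,u0,v0,u1,v1):
    h=cv2.cvtColor(c['pixels'],cv2.COLOR_BGR2HSV).astype(int)[v0:v1,u0:u1]
    m=(h[...,1]<60)&(h[...,2]>90);v,u=np.nonzero(m);W=np.array([ray(c,a+u0,b+v0,.004) for a,b in zip(u,v)]);return len(u),W.mean(0).round(4),cv2.minAreaRect(W[:,:2].astype(np.float32))
print('spanner',spn(t,240,238,265,298),spn(s,250,165,297,208))
# green stand base outline
def grn(c,u0,v0,u1,v1):
    h=cv2.cvtColor(c['pixels'],cv2.COLOR_BGR2HSV).astype(int)[v0:v1,u0:u1]
    m=(h[...,1]>80)&(h[...,0]>60)&(h[...,0]<95);v,u=np.nonzero(m);hull=cv2.convexHull(np.c_[u+u0,v+v0].astype(np.int32)).reshape(-1,2)
    W=np.array([ray(c,a,b,.014) for a,b in hull]);return cv2.minAreaRect(W[:,:2].astype(np.float32))
print('stand',grn(t,205,170,275,240),grn(s,290,175,370,245))
print('black case')
for c,b in((t,(190,130,280,168)),(s,(340,208,418,282))):
    u0,v0,u1,v1=b;h=cv2.cvtColor(c['pixels'],cv2.COLOR_BGR2HSV).astype(int)[v0:v1,u0:u1]
    m=(h[...,2]<45).astype(np.uint8);n,l,st,ce=cv2.connectedComponentsWithStats(m);i=1+st[1:,4].argmax();print(st[i],ray(c,ce[i][0]+u0,ce[i][1]+v0,.028))
# fingers vs TCP scene1
c=ld('scene1');P=pts(c).reshape(-1,3);q=P[(P[:,2]>.325)&(P[:,2]<.36)&(abs(P[:,0]-.517)<.06)&(abs(P[:,1]+.29)<.12)]
print(len(q),q.mean(0),q.min(0),q.max(0))
c=ld('top1');P=pts(c).reshape(-1,3);q=P[(P[:,2]>.325)&(P[:,2]<.36)&(abs(P[:,0]-.517)<.06)&(abs(P[:,1]+.29)<.12)]
print(len(q), q.mean(0) if len(q) else '')
```

```text
tube (63, array([ 0.3898, -0.1044,  0.018 ])) (66, array([ 0.3864, -0.1103,  0.018 ]))
bottle (57, array([ 0.609 , -0.4602,  0.12  ])) (64, array([ 0.6068, -0.4648,  0.12  ]))
spanner (372, array([ 0.3968, -0.0119,  0.004 ]), ((0.39258357882499695, -0.013589363545179367), (0.03874890133738518, 0.1670028120279312), 84.0280990600586)) (311, array([ 0.3871, -0.0139,  0.004 ]), ((0.38408416509628296, -0.012202020734548569), (0.038928478956222534, 0.16831019520759583), 80.7981948852539))
stand ((0.5955253839492798, 0.02536163106560707), (0.12488849461078644, 0.14522071182727814), 85.58204650878906) ((0.5941329002380371, 0.025547564029693604), (0.13527031242847443, 0.1435580849647522), 85.45887756347656)
black case
[   8    8   72   23 1545] [0.77467551 0.03737444 0.028     ]
[   6    8   64   63 1636] [0.7765834  0.02387761 0.028     ]
53 [ 0.51979118 -0.26866117  0.3472639 ] [ 0.50242237 -0.35172989  0.33545932] [ 0.53498061 -0.23670673  0.35872079]
0
```

Run:
```python
from h import *
t=ld('top0');s=ld('scene0')
for n,c,b in(('top',t,(325,185,370,260)),('scene',s,(200,240,265,292))):
    u0,v0,u1,v1=b;h=cv2.cvtColor(c['pixels'],cv2.COLOR_BGR2HSV).astype(int)[v0:v1,u0:u1]
    m=((h[...,1]>150)&((h[...,0]<7)|(h[...,0]>172))&(h[...,2]>90)).astype(np.uint8)
    k,l,st,ce=cv2.connectedComponentsWithStats(m,connectivity=8)
    W=[]
    for i in range(1,k):
        if st[i,4]>=3: w=ray(c,ce[i][0]+u0,ce[i][1]+v0,.071);W.append(w);print(n,st[i,4],ce[i]+[u0,v0],w.round(4))
    W=np.array(W);d=np.linalg.svd(W[:,:2]-W[:,:2].mean(0))[2][0];print(W.mean(0),np.degrees(np.arctan(d[1]/d[0])))
    v,u=np.nonzero(m);A=np.array([ray(c,a+u0,b+v0,.071) for a,b in zip(u,v)])
    print('allred',A.mean(0),A.min(0),A.max(0))
a=t['pixels'][205:225,340:362];print(a.max(2)[:, :])
```

```text
top 5 [350.6 208.2] [ 0.5685 -0.3172  0.071 ]
top 4 [345.   209.25] [ 0.5657 -0.3002  0.071 ]
top 6 [346.5        214.33333333] [ 0.5502 -0.304   0.071 ]
top 3 [351.66666667 213.33333333] [ 0.5528 -0.3197  0.071 ]
top 5 [351.8 218.8] [ 0.5362 -0.3193  0.071 ]
top 6 [347.  219.5] [ 0.5345 -0.3048  0.071 ]
top 12 [350.16666667 224.5       ] [ 0.5191 -0.3136  0.071 ]
top 5 [348.8 230.4] [ 0.5015 -0.3087  0.071 ]
top 6 [353.83333333 229.33333333] [ 0.5043 -0.3238  0.071 ]
[ 0.53697243 -0.31237466  0.071     ] 5.757199026865098
allred [ 0.53298599 -0.31240653  0.071     ] [ 0.49965547 -0.32737235  0.071     ] [ 0.56922013 -0.29727482  0.071     ]
scene 4 [236.75 263.75] [ 0.5288 -0.3081  0.071 ]
scene 3 [245.33333333 269.66666667] [ 0.5597 -0.3048  0.071 ]
[ 0.54427159 -0.30645327  0.071     ] 6.189178912767997
allred [ 0.53153818 -0.31318246  0.071     ] [ 0.49760303 -0.32861549  0.071     ] [ 0.56179956 -0.30395532  0.071     ]
[[138 146 151 143 118  78  56  52  44  38  45  59  80  91 119 138 144 144
  129 176 203 208]
 [140 147 150 129  87  47  34  32  31  30  28  48  77  89 100 111 13
[... 999 characters left out ...]
4 101  49  58  80  89  88  96
  129 143 134 184]
 [139 140 142 150 143  91  57  64  67  87  86  67  80 110 102  91  89  95
  127 139 129 149]
 [140 140 142 151 147 104 129 155 128  90  95 104 109 130 112  91  89  92
  103 111 123 139]
 [141 140 141 146 145 110 116 125  95  61  63  69  69  80  85  89  88  89
   95 121 135 141]
 [142 140 141 143 145 110  75  64  49  37  35  35  34  37  63  84  88  90
   96 131 143 136]
 [142 140 140 143 145 111  60  30  34  35  36  34  32  33  54  79  88  89
   96 133 148 136]
 [141 140 140 143 146 125  72  38  46  49  49  47  52  77  88  89  89  89
   95 130 148 139]
 [141 140 140 142 149 141  93  88 110 108 106 103 108 132 145 117  93  89
   91 108 138 137]]
```

apply_moves:
  slide:
    - [-0.07, -0.11, 0.2]
    - [-0.07, -0.11, 0.3]
    - [0, 0, 0.3]
    - [0, 0, 0.3]
    - [0, 0, 0.3]
    - [0, 0, 0.3]
    - [0, 0, 0.3]
    - [0, 0, 0]
  turn:
    - [0, 0, 0.014]
    - [0, 0, 0]
    - [0, 0, 0]
    - [0, 0, 0]
    - [0, 0, 0]
    - [0, 0, 0]
    - [0, 0, 0]
    - [0, 0, 0]
  jaw: [0, 0, 0, 0, 0, 0, 0, 0]

```text
time_s: 5.9
tcp_pos: [0.5314, -0.3117, 0.1462]
eef_rot: [179.8, -0.4, -174.1]
contact_force: [0.3, 0.8, -0.6]
gripper_width: 0.0877
```

```bash
cat > look.py <<'E'
from h import *
import sys
tag=sys.argv[1]; u0,v0,u1,v1=map(int,sys.argv[2:6]); cam=sys.argv[6] if len(sys.argv)>6 else 'scene'
c=cap(cam,tag);st=r.get_state();print(st['time_s'],st['tcp_pos'].round(4),st['eef_rot'].round(2),st['contact_force'].round(2),st['moment'].round(3),st['gripper_width'])
f=min(800/(u1-u0),600/(v1-v0));cv2.imwrite(f'pics/{tag}c.png',cv2.resize(c['pixels'][v0:v1,u0:u1],None,fx=f,fy=f,interpolation=cv2.INTER_CUBIC))
E
python3 look.py s2 180 220 300 310
```

```text
5.95 [ 0.5329 -0.3124  0.149 ] [ 179.92   -0.23 -174.04] [ 0.16 -0.32  0.29] [ 0.015 -0.238 -0.016] 0.08728217205687232
```

View pics/s2c.png

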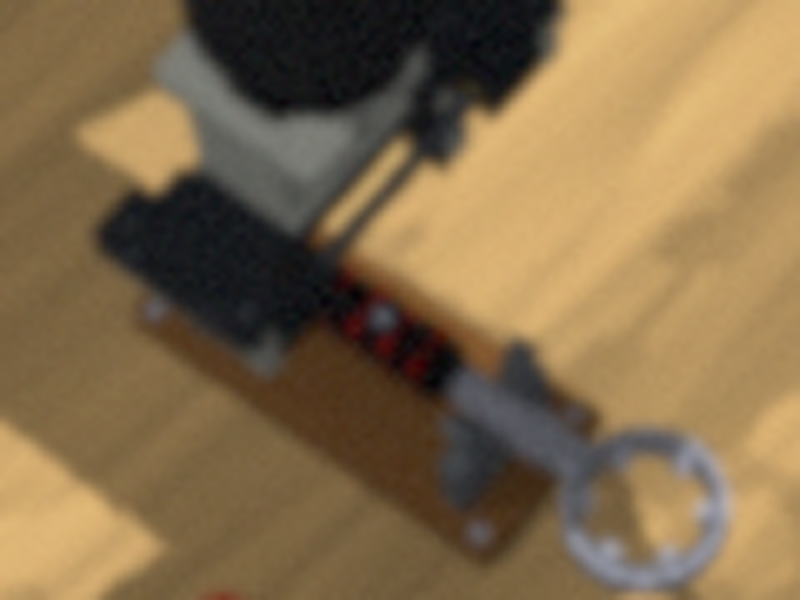

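apply_moves:
  slide:
    - [0, 0, 0.2]
    - [0, 0, 0.2]
    - [0, 0, 0.2]
    - [0, 0, 0.15]
    - [0, 0, 0.1]
    - [0, 0, 0.08]
    - [0, 0, 0]
    - [0, 0, 0]
  turn:
    - [0, 0, 0]
    - [0, 0, 0]
    - [0, 0, 0]
    - [0, 0, 0]
    - [0, 0, 0]
    - [0, 0, 0]
    - [0, 0, 0]
    - [0, 0, 0]
  jaw: [0, 0, 0, 0, 0, 0, 0, 0]

```text
time_s: 6.75
tcp_pos: [0.5346, -0.3129, 0.0584]
eef_rot: [-180.0, 0.0, -174.1]
contact_force: [0.3, 0.0, -0.4]
gripper_width: 0.0876
```

```bash
python3 look.py s3 180 220 300 310
```

```text
6.8 [ 0.5347 -0.3129  0.0585] [-1.7996e+02  7.0000e-02 -1.7409e+02] [-0.   -0.8   0.16] [ 0.057 -0.19   0.045] 0.08763462182283227
```

View pics/s3c.png

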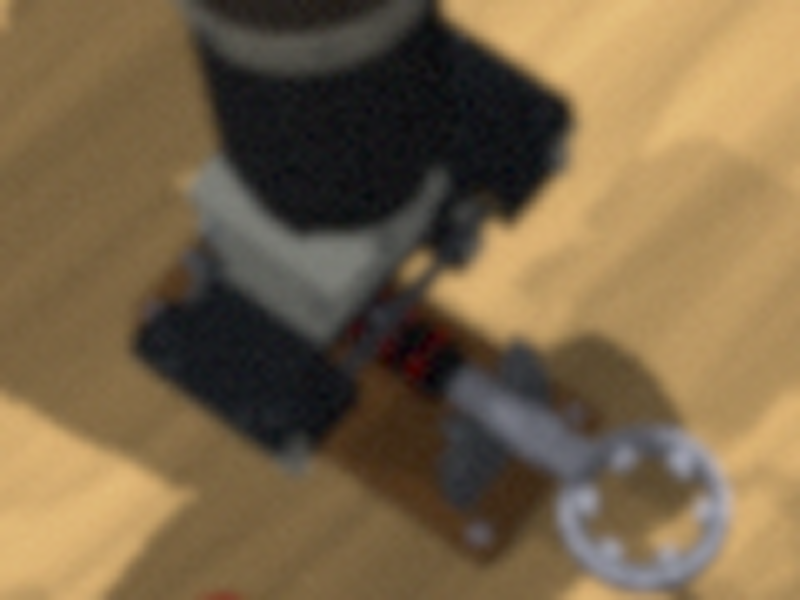

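apply_moves:
  slide:
    - [0, 0, 0.03]
    - [0, 0, 0]
    - [0, 0, 0]
    - [0, 0, 0]
    - [0, 0, 0]
    - [0, 0, 0]
    - [0, 0, 0]
    - [0, 0, 0]
  turn:
    - [0, 0, 0]
    - [0, 0, 0]
    - [0, 0, 0]
    - [0, 0, 0]
    - [0, 0, 0]
    - [0, 0, 0]
    - [0, 0, 0]
    - [0, 0, 0]
  jaw: [0.3, 0.5, 0.6, 1, 1, 1, 1, 1]
  newtons: 6

```text
time_s: 7.6
tcp_pos: [0.5341, -0.3126, 0.0546]
eef_rot: [-180.0, -0.0, -174.1]
contact_force: [0.0, -0.5, -0.0]
gripper_width: 0.0294
```

```bash
python3 look.py s4 180 220 300 310
```

```text
7.65 [ 0.5341 -0.3127  0.0546] [-180.      0.   -174.11] [ 0.49  0.52 -0.26] [-0.397 -0.196 -0.005] 0.025292939903100962
```

View pics/s4c.png

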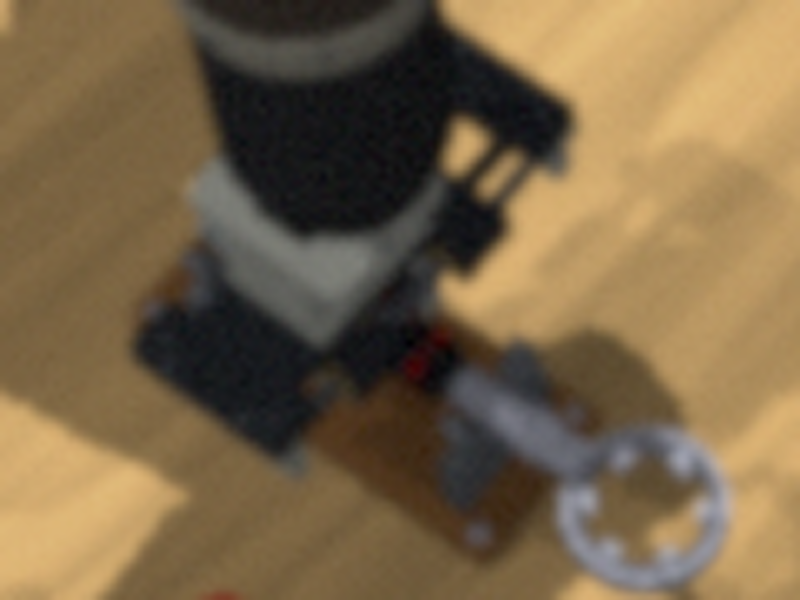

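apply_moves:
  slide:
    - [0, 0, 0]
    - [0, 0, 0]
    - [0, 0, 0]
  turn:
    - [0, 0, 0]
    - [0, 0, 0]
    - [0, 0, 0]
  jaw: [1, 1, 1]
  newtons: 6

```text
time_s: 7.95
tcp_pos: [0.5341, -0.3127, 0.0546]
eef_rot: [-180.0, 0.0, -174.1]
contact_force: [0.5, -0.8, 0.6]
gripper_width: 0.0239
```

```bash
python3 look.py s5 180 220 300 310
```

```text
8.0 [ 0.5341 -0.3127  0.0546] [-1.7999e+02  1.0000e-02 -1.7411e+02] [ 0.54 -0.81  0.32] [-0.283 -0.194  0.047] 0.02434395523293808
```

apply_moves:
  slide:
    - [0, 0, 0]
    - [0, 0, 0]
    - [0, 0, -0.05]
    - [0, 0, -0.1]
    - [0, 0, -0.1]
    - [0, 0, -0.1]
    - [0, 0, -0.1]
    - [0, 0, 0]
  turn:
    - [0, 0, 0]
    - [0, 0, 0]
    - [0, 0, 0]
    - [0, 0, 0]
    - [0, 0, 0]
    - [0, 0, 0]
    - [0, 0, 0]
    - [0, 0, 0]
  jaw: [1, 1, 1, 1, 1, 1, 1, 1]
  newtons: 50

```text
time_s: 8.8
tcp_pos: [0.5352, -0.3129, 0.1018]
eef_rot: [-179.9, 0.2, -174.1]
contact_force: [0.1, 0.7, -3.0]
gripper_width: 0.0233
```

```bash
python3 look.py s6 180 200 320 305
```

```text
8.85 [ 0.5347 -0.3127  0.1008] [-1.7996e+02  1.1000e-01 -1.7411e+02] [-0.37 -0.07 -3.66] [ 0.062  0.014 -0.042] 0.023195952165470934
```

View pics/s6c.png

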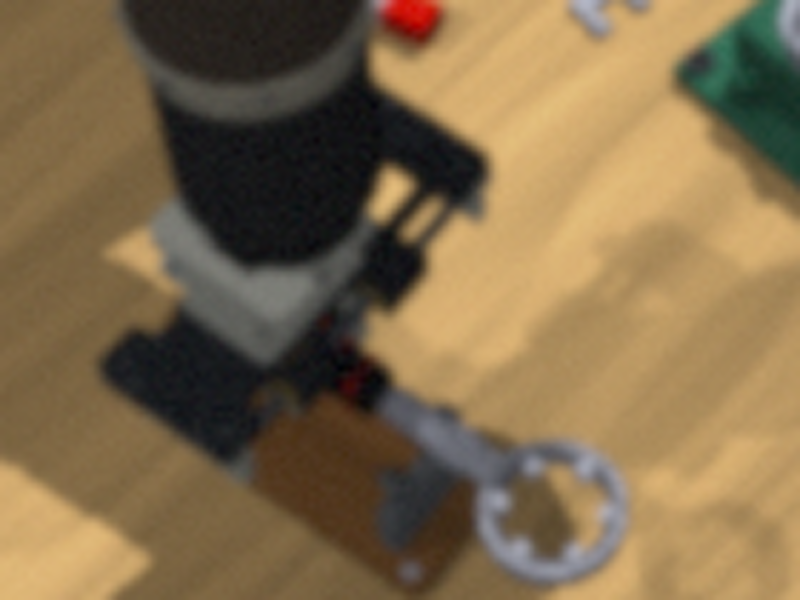

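apply_moves:
  slide:
    - [0, 0, -0.15]
    - [0, 0, -0.2]
    - [0, 0, -0.2]
    - [0, 0, -0.2]
    - [0, 0, -0.2]
    - [0, 0, -0.15]
    - [0, 0, 0]
    - [0, 0, 0]
  turn:
    - [0, 0, 0]
    - [0, 0, 0]
    - [0, 0, 0]
    - [0, 0, 0]
    - [0, 0, 0]
    - [0, 0, 0]
    - [0, 0, 0]
    - [0, 0, 0]
  jaw: [1, 1, 1, 1, 1, 1, 1, 1]

```text
time_s: 9.65
tcp_pos: [0.5337, -0.3123, 0.2087]
eef_rot: [180.0, -0.0, -174.1]
contact_force: [-0.6, 0.7, -4.3]
gripper_width: 0.0234
```

Run:
```python
from h import *
for n,ce in(('top0',(.5957,.0258)),('scene0',(.5933,.0187))):
    c=ld(n);g=cv2.cvtColor(c['pixels'],cv2.COLOR_BGR2GRAY).astype(np.float32)
    # rectified patch of nut top plane, 0.25mm/px, 80mm
    k=np.arange(-40,40,.25)/1000
    X,Y=np.meshgrid(ce[0]-k*-1*-1,ce[1]-k,indexing='ij')  # rows: x decreasing, cols: y decreasing
    pr=proj(c,np.c_[X.ravel(),Y.ravel(),np.full(X.size,.1255)]).astype(np.float32)
    im=cv2.remap(c['pixels'],pr[:,0].reshape(X.shape),pr[:,1].reshape(X.shape),cv2.INTER_CUBIC)
    im=cv2.resize(im,(400,400));cv2.line(im,(200,190),(200,210),(0,0,255));cv2.line(im,(190,200),(210,200),(0,0,255))
    cv2.circle(im,(200,200),int(25.5*5),(0,255,0),1)
    cv2.imwrite(f'pics/rect_{n}.png',im)
    for rr in(20.5,22,23.5):
        a=np.radians(np.arange(0,360,2));p=proj(c,np.c_[ce[0]+rr/1e3*np.cos(a),ce[1]+rr/1e3*np.sin(a),np.full(a.size,.1255)]).astype(np.float32)
        v=cv2.remap(g,p[:,0].reshape(1,-1),p[:,1].reshape(1,-1),cv2.INTER_LINEAR)[0]
        f=(v*np.exp(-6j*a)).sum(); print(n,rr,'bright max at',np.degrees(np.angle(f))/-6%60,abs(f)/len(a),v[::5].astype(int))
a=cv2.imread('pics/rect_top0.png');b=cv2.imread('pics/rect_scene0.png');cv2.imwrite('pics/rect.png',np.hstack([a,b]))
```

```text
top0 20.5 bright max at 26.616595117032706 3.741032911591094 [ 91 103 128 129 100  82  76  84 123 132 104  84  79  71  71  80  91  82
  75  62  58  60  64  73  75  71  68  54  48  57  75  84  90  92  81  85]
top0 22 bright max at 27.84728551821432 7.039953491553002 [107 116 154 148 116  89  88  97 141 153 119  92  87  73  81 114 114  85
  71  61  61  71  70  72  71  71  81  70  57  61  83  95 106 113  96 100]
top0 23.5 bright max at 28.069890333625363 9.619626787217316 [123 126 164 160 130 109 107 111 158 165 133 108  99  93 107 149 130  89
  67  64  74  88  75  72  67  82  98  88  71  73  92 114 124 135 126 117]
scene0 20.5 bright max at 32.79214145152652 1.1166512231123207 [55 59 57 55 58 61 60 73 85 85 76 61 54 59 71 79 76 67 62 62 68 77 75 66
 55 45 34 26 33 42 45 44 37 35 40 48]
scene0 22 bright max at 30.825002478734294 1.7500503571841926 [59 64 66 61 65 69 73 83 97 97 85 64 55 62 78 87 84 73 69 68 78 88 85 74
 62 48 38 34 37 42 44 43 35 35 40 49]
scene0 23.5 bright max at 30.228097097806664 2.274735289380282 [ 64  75  76  73  77  83  86  96 109 110  95  70  56  66  87  97  93  85
  80  79  89  97  95  85  70  57  43  42  43  43  44  44  38  36  40  51]
```

View pics/rect.png

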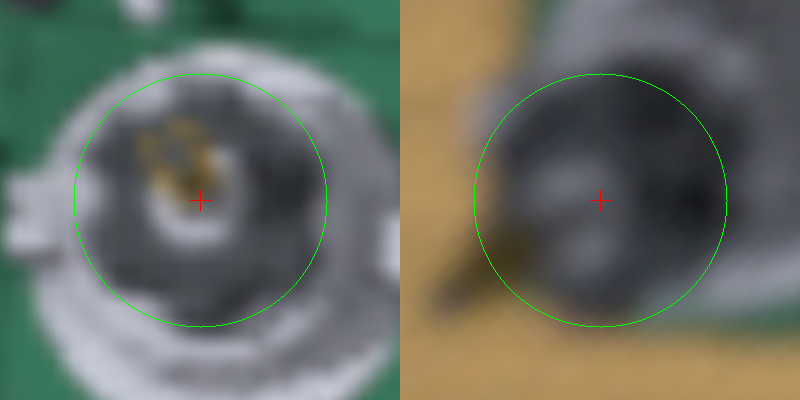

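```bash
cat > ring.py <<'E'
from h import *
def ringfit(c,z,exp,win=20):
    """hole+outer contour of the bright ring -> ray to plane z (world circle fit)"""
    u,v=proj(c,[exp[0],exp[1],z])[0]; u0,v0=int(u-win),int(v-win)
    hsv=cv2.cvtColor(c['pixels'],cv2.COLOR_BGR2HSV).astype(int)
    sub=cv2.resize(c['pixels'][v0:v0+2*win,u0:u0+2*win],None,fx=8,fy=8,interpolation=cv2.INTER_CUBIC)
    return sub,(u0,v0)
E
python3 - <<'E'
from h import *
c=cap('scene','s7');st=r.get_state();p=st['tcp_pos'];print(p,st['eef_rot'],st['contact_force'],st['moment'])
Y=np.radians(st['eef_rot'][2]+180);g=p+[0,0,.005];e=g+.145*np.array([np.cos(Y),np.sin(Y),0]);print('exp ring',e)
u,v=proj(c,e)[0];print(u,v)
P=pts(c);sub=P[int(v)-18:int(v)+18,int(u)-18:int(u)+18].reshape(-1,3);q=sub[abs(sub[:,2]-e[2])<.03]
print(len(q),q.mean(0),cv2.minEnclosingCircle(q[:,:2].astype(np.float32)))
A=np.c_[q[:,:2]-e[:2],np.ones(len(q))];print('tilt fit',np.linalg.lstsq(A,q[:,2],rcond=None)[0])
u0,v0=int(u)-40,int(v)-30;cv2.imwrite('pics/s7c.png',cv2.resize(c['pixels'][v0:v0+60,u0:u0+80],None,fx=9,fy=9,interpolation=cv2.INTER_CUBIC));print(u0,v0)
E
```

```text
[ 0.5334017  -0.31226839  0.20818648] [ 1.79936084e+02 -8.63443442e-02 -1.74125496e+02] [-0.11863788  0.25981251 -3.4594555 ] [ 0.02104278  0.0146719  -0.00091087]
exp ring [ 0.67764022 -0.29742766  0.21318648]
276.8155985403023 271.4112316649804
413 [ 0.66982772 -0.30323751  0.21854664] ((0.662926435470581, -0.30330878496170044), 0.0468895398080349)
tilt fit [-0.01159313  0.004728    0.21848354]
236 241
```

View pics/s7c.png

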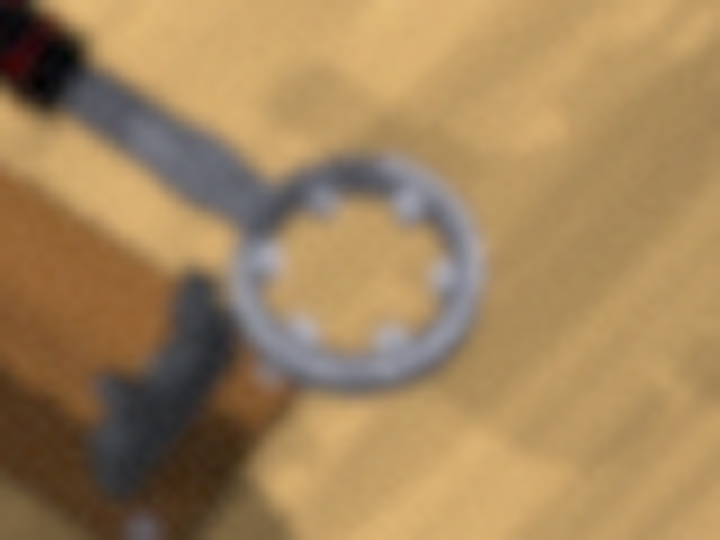

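apply_moves:
  slide:
    - [0.03, 0.2, 0]
    - [0.05, 0.35, 0]
    - [0.05, 0.35, 0]
    - [0.05, 0.35, 0]
    - [0.05, 0.35, 0]
    - [0.05, 0.35, 0]
    - [0.05, 0.35, 0]
    - [0.05, 0.35, 0]
  turn:
    - [0, 0, 0]
    - [0, 0, 0]
    - [0, 0, 0]
    - [0, 0, 0]
    - [0, 0, 0]
    - [0, 0, 0]
    - [0, 0, 0]
    - [0, 0, 0]
  jaw: [1, 1, 1, 1, 1, 1, 1, 1]

```text
time_s: 10.5
tcp_pos: [0.4678, -0.0518, 0.2083]
eef_rot: [-180.0, -0.1, -174.1]
contact_force: [1.0, 0.6, -4.2]
gripper_width: 0.0236
```

apply_moves:
  slide:
    - [0.04, 0.3, 0]
    - [0.04, 0.3, 0]
    - [0.014, 0.2, 0]
    - [0, 0.023, 0]
    - [0, 0, 0]
    - [0, 0, 0]
    - [0, 0, 0]
  turn:
    - [0, 0, 0]
    - [0, 0, 0]
    - [0, 0, 0]
    - [0, 0, 0.05]
    - [0, 0, 0.048]
    - [0, 0, 0]
    - [0, 0, 0]
  jaw: [1, 1, 1, 1, 1, 1, 1]

```text
time_s: 11.2
tcp_pos: [0.4509, 0.0278, 0.2088]
eef_rot: [-180.0, -0.1, 177.6]
contact_force: [-0.5, 0.7, -3.0]
gripper_width: 0.0235
```

```bash
python3 look.py s8 270 160 370 235; python3 look.py t8 180 120 300 240 top
```

```text
11.25 [0.451  0.0277 0.209 ] [-1.7998e+02 -6.0000e-02  1.7756e+02] [ 0.08  0.27 -3.93] [ 0.073 -0.025 -0.018] 0.023531949260084187
11.3 [0.4511 0.0277 0.2091] [-1.7998e+02 -4.0000e-02  1.7754e+02] [-0.07  0.5  -3.61] [ 0.002 -0.053  0.002] 0.023555388630067207
```

View pics/s8c.png

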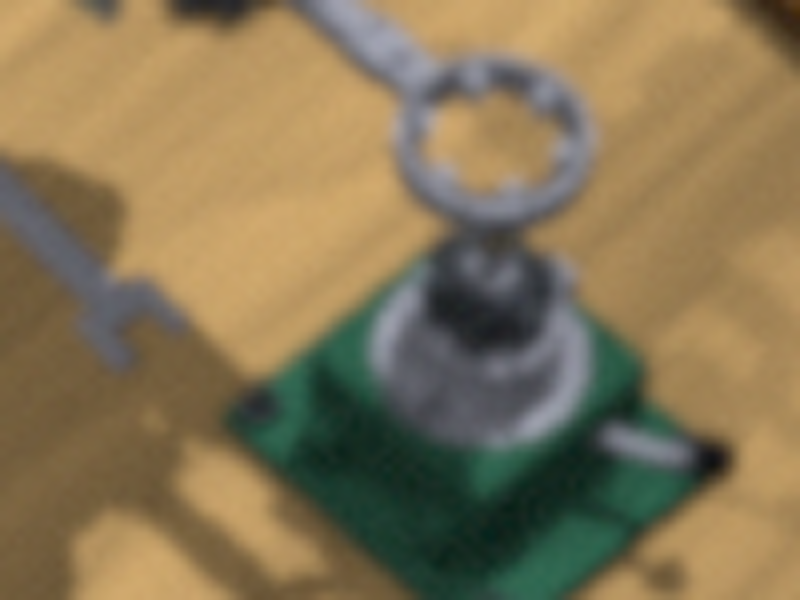

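View pics/t8c.png

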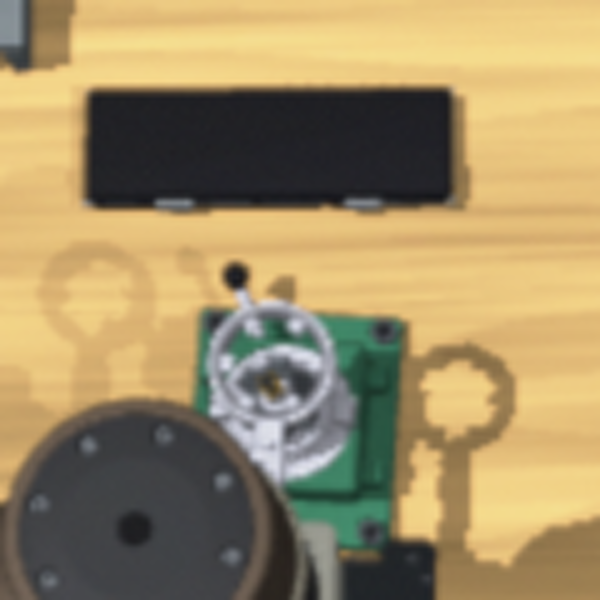

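Run:
```python
from h import *
from scipy.optimize import least_squares
t=ld('top0');s=ld('scene0')
e=np.array([.451+.145*np.cos(np.radians(-2.45)),.0277+.145*np.sin(np.radians(-2.45)),.214]);print('exp ring',e,proj(t,e),proj(s,e))
def dark(c,u0,v0,u1,v1,thr):
    h=cv2.cvtColor(c['pixels'][v0:v1,u0:u1],cv2.COLOR_BGR2HSV).astype(int)
    big=cv2.resize(c['pixels'][v0:v1,u0:u1],None,fx=8,fy=8,interpolation=cv2.INTER_CUBIC)
    h=cv2.cvtColor(big,cv2.COLOR_BGR2HSV).astype(int)
    m=((h[...,2]<thr)&(h[...,1]<90)).astype(np.uint8)
    m=cv2.morphologyEx(m,cv2.MORPH_OPEN,np.ones((15,15)))
    n,l,st,ce=cv2.connectedComponentsWithStats(m);i=1+st[1:,4].argmax()
    cs=cv2.findContours((l==i).astype(np.uint8),cv2.RETR_EXTERNAL,cv2.CHAIN_APPROX_NONE)[0][0];hull=cv2.convexHull(cs)
    el=cv2.fitEllipse(hull);x,y,w,hh=cv2.boundingRect(hull)
    cv2.drawContours(big,[hull],-1,(0,255,0),1)
    M=cv2.moments(hull);cen=(M['m10']/M['m00'],M['m01']/M['m00'])
    return big,[(k/8-.4375) for k in cen],(x/8,y/8,w/8,hh/8)
bt,ct,bb=dark(t,220,185,252,217,105);bs,cs_,b2=dark(s,315,180,350,212,85)
pt=np.array(ct)+[220,185];ps=np.array(cs_)+[315,180];print('nut px',pt,bb,ps,b2)
hh=max(bt.shape[0],bs.shape[0]);cv2.imwrite('pics/nutm.png',np.hstack([cv2.copyMakeBorder(x,0,hh-x.shape[0],0,0,0) for x in(bt,bs)]))
print('top at .1145',ray(t,*pt,.1145),'scene',ray(s,*ps,.1145))
rt=(233.9,192.1);rs=(331.6,177.4);print('ring top',ray(t,*rt,.214),'scene',ray(s,*rs,.214))
```

```text
exp ring [0.59586746 0.02150161 0.214     ] [[233.23772505 192.9326418 ]] [[333.9786906  176.84003839]]
nut px [235.57240178 199.71919464] (8.25, 7.25, 15.75, 16.125) [330.22606536 197.14863664] (8.0, 10.375, 16.125, 14.875)
top at .1145 [0.5953863  0.02475501 0.1145    ] scene [0.59367252 0.01791051 0.1145    ]
ring top [0.59812559 0.01967307 0.214     ] scene [0.59222928 0.01555771 0.214     ]
```

View pics/nutm.png

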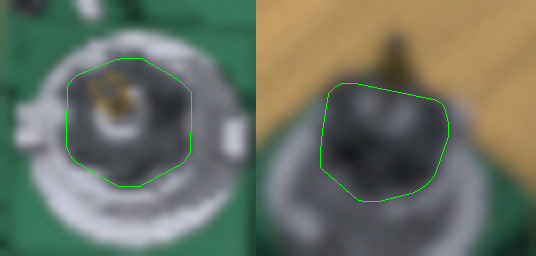

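apply_moves:
  slide:
    - [0.008, 0.038, 0]
    - [0, 0, 0.1]
    - [0, 0, 0.15]
    - [0, 0, 0.15]
    - [0, 0, 0.15]
    - [0, 0, 0.1]
    - [0, 0, 0.06]
    - [0, 0, 0]
  turn:
    - [0, 0, 0]
    - [0, 0, 0]
    - [0, 0, 0]
    - [0, 0, 0]
    - [0, 0, 0]
    - [0, 0, 0]
    - [0, 0, 0]
    - [0, 0, 0]
  jaw: [1, 1, 1, 1, 1, 1, 1, 1]

```text
time_s: 12.1
tcp_pos: [0.4503, 0.0316, 0.1378]
eef_rot: [-180.0, -0.1, 177.5]
contact_force: [-0.4, -0.4, -3.5]
gripper_width: 0.0236
```

```bash
python3 look.py s9 300 170 370 222; python3 look.py t9 200 160 270 225 top
```

```text
12.15 [0.4507 0.0317 0.1384] [-1.7998e+02 -2.0000e-02  1.7748e+02] [ 0.17  0.09 -3.57] [ 0.07  -0.079 -0.023] 0.023938791335678156
12.2 [0.451  0.0319 0.1389] [1.8000e+02 3.0000e-02 1.7748e+02] [ 0.62  0.27 -3.83] [ 0.073 -0.116  0.046] 0.023710424674593923
```

View pics/s9c.png

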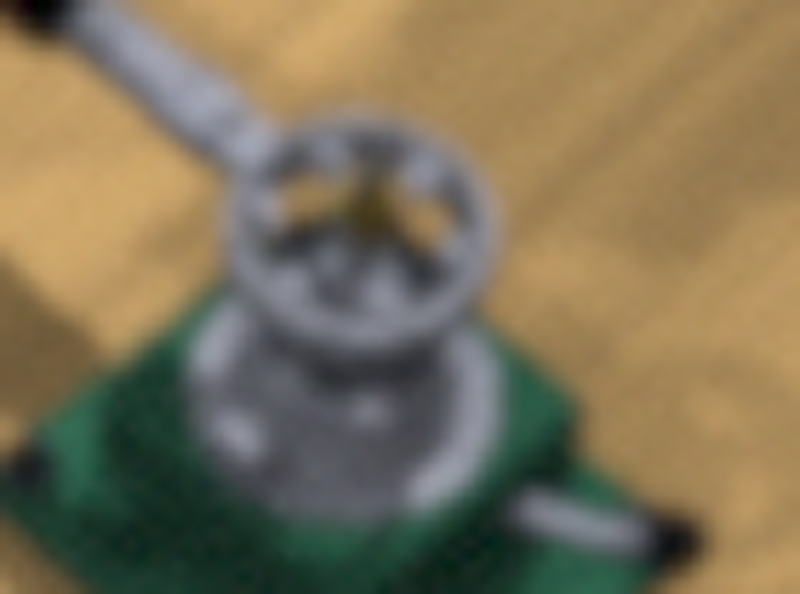

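View pics/t9c.png

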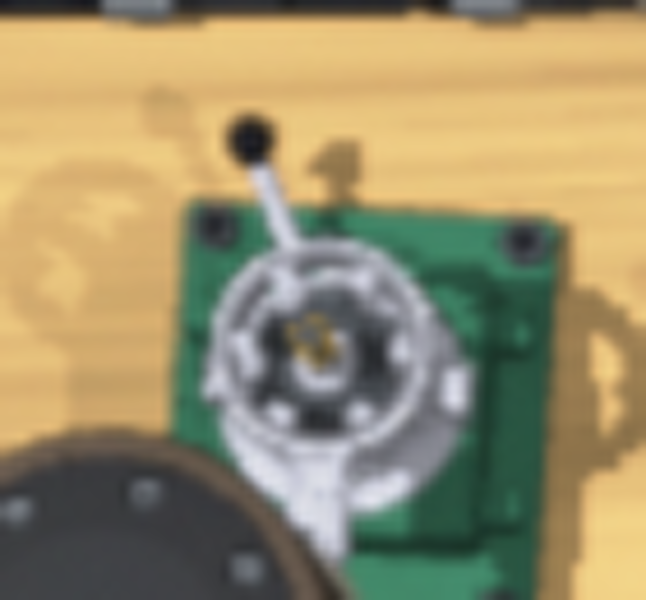

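```bash
cat > rect.py <<'E'
from h import *
def rect(c,ce,z,half=40,sc=7.5):
    n=int(2*half*sc);k=(np.arange(n)+.5)/sc-half;k/=1000
    X,Y=np.meshgrid(ce[0]-k,ce[1]-k,indexing='ij')
    pr=proj(c,np.c_[X.ravel(),Y.ravel(),np.full(X.size,z)]).astype(np.float32)
    im=cv2.remap(c['pixels'],pr[:,0].reshape(X.shape),pr[:,1].reshape(X.shape),cv2.INTER_CUBIC)
    o=n//2
    for i in range(-half,half+1,10):
        p=int(o+i*sc);cv2.line(im,(p,0),(p,n),(0,0,255) if i==0 else (0,160,160),1);cv2.line(im,(0,p),(n,p),(0,0,255) if i==0 else(0,160,160),1)
    return im
E
python3 - <<'E'
from rect import *
t=ld('t9');s=ld('s9')
e=np.array([.4508+.145*np.cos(np.radians(-2.5)),.0318+.145*np.sin(np.radians(-2.5))]);print(e)
cv2.imwrite('pics/r9t.png',rect(t,e,.151));cv2.imwrite('pics/r9s.png',rect(s,e,.151))
cv2.imwrite('pics/r9tn.png',rect(t,e,.1255))
E
```

```text
[0.59566199 0.02547519]
```

View pics/r9t.png

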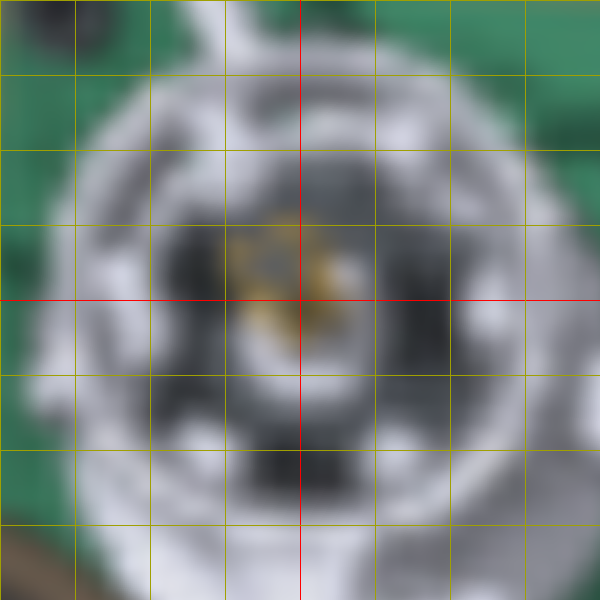

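View pics/r9s.png

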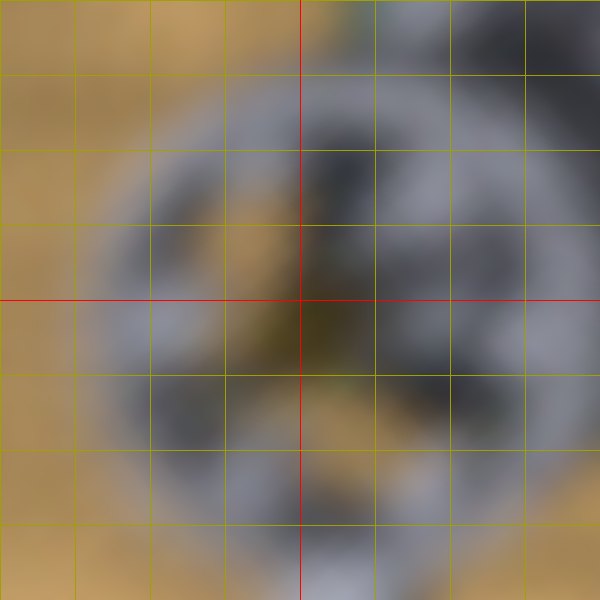

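View pics/r9tn.png

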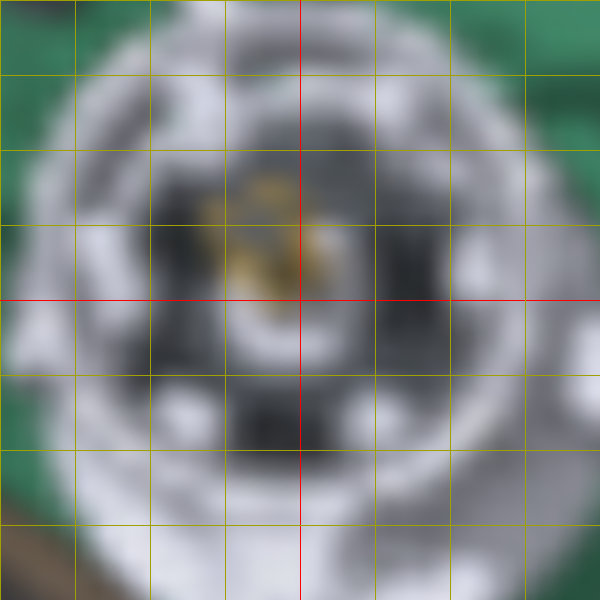

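Run:
```python
from h import *
s=ld('s9');t=ld('t9')
print('ring s',ray(s,331.6,189.7,.144),'nut s',ray(s,330.2,197.15,.1145))
for c in(s,t):
  print(proj(c,[(.5957,.0255,.144),(.5967,.0255,.144),(.5957,.0265,.144)]))
# depth based: ring top / nut top / cutter in s9,t9, s0
for n in('top0','scene0','t9','s9'):
    P=pts(ld(n)).reshape(-1,3);g=P[(abs(P[:,0]-.595)<.05)&(abs(P[:,1]-.022)<.05)]
    for a,b in((.145,.153),(.122,.129),(.155,.176),(.100,.105)):
        q=g[(g[:,2]>a)&(g[:,2]<b)]
        if len(q)>3:
            mn,mx=q.min(0),q.max(0);print(n,a,b,len(q),'bbox centre',((mn+mx)/2)[:2].round(4),'size',(mx-mn)[:2].round(4),'mean',q.mean(0).round(4))
```

```text
ring s [0.59120982 0.02404106 0.144     ] nut s [0.59361916 0.01785504 0.1145    ]
[[333.11189857 190.25565107]
 [333.37676012 190.4475359 ]
 [333.33391103 190.04641474]]
[[234.32015989 197.7682641 ]
 [234.31619355 197.42541832]
 [233.97194602 197.77723116]]
top0 0.122 0.129 117 bbox centre [0.596  0.0266] size [0.0479 0.0439] mean [0.5977 0.0264 0.1257]
top0 0.155 0.176 18 bbox centre [0.5967 0.0269] size [0.0105 0.011 ] mean [0.5965 0.0262 0.1662]
top0 0.1 0.105 67 bbox centre [0.5956 0.0262] size [0.0569 0.0567] mean [0.5928 0.0222 0.1025]
scene0 0.145 0.153 7 bbox centre [0.5942 0.0192] size [0.0057 0.0091] mean [0.5948 0.0191 0.149 ]
scene0 0.122 0.129 105 bbox centre [0.592  0.0201] size [0.0498 0.0444] mean [0.5941 0.0173 0.1256]
scene0 0.155 0.176 19 bbox centre [0.5914 0.0214] size [0.0103 0.0117] mean [0.5925 0.0202 0.165 ]
scene0 0.1 0.105 57 bbox centre [0.5919 0.0144] size [0.0602 0.0525] mean [0.6    0.0112 0.1023]
t9 0.145 0.153 214 bbox centre [0.5874 0.0246] size [0.0844 0.0664] mean [0.5912 0.0246 0.1492]
t9 0.122 0.129 122 bbox centre [0.5973 0.0282] size [0.0443 0.0411] mean [0.597  0.0267 0.1252]
t9 0.155 0.176 29 bbox centre [0.5856 0.0282] size [0.0727 0.057 ] mean [0.5915 0.0273 0.1635]
t9 0.1 0.105 21 bbox centre [0.5971 0.0292] size [0.0551 0.0505] mean [0.6032 0.023  0.1024]
s9 0.145 0.153 197 bbox centre [0.5848 0.0185] size [0.0793 0.0696] mean [0.5901 0.0201 0.1488]
s9 0.122 0.129 50 bbox centre [0.5876 0.0258] size [0.0412 0.0351] mean [0.5872 0.0233 0.1257]
s9 0.155 0.176 22 bbox centre [0.58  0.005] size [0.0342 0.042 ] mean [0.5908 0.018  0.1633]
s9 0.1 0.105 42 bbox centre [0.5953 0.0141] size [0.0545 0.0484] mean [0.6017 0.0063 0.1027]
```

apply_moves:
  slide:
    - [-0.009, 0.02, 0]
    - [0, 0, 0.05]
    - [0, 0, 0.03]
    - [0, 0, 0.02]
    - [0, 0, 0]
  turn:
    - [0, 0, 0]
    - [0, 0, 0]
    - [0, 0, 0]
    - [0, 0, 0]
    - [0, 0, 0]
  jaw: [1, 1, 1, 1, 1]

```text
time_s: 12.7
tcp_pos: [0.4514, 0.0336, 0.1282]
eef_rot: [-180.0, -0.0, 177.5]
contact_force: [0.1, 0.4, -3.9]
gripper_width: 0.0238
```

Run:
```python
from rect import *
t=cap('top','t10');s=cap('scene','s10');st=r.get_state();print(st['tcp_pos'],st['eef_rot'],st['contact_force'],st['moment'])
z=st['tcp_pos'][2]+.012
e=(.5967,.0275)
cv2.imwrite('pics/r10.png',cv2.resize(np.hstack([rect(t,e,z),rect(t,e,.1255)]),(800,400)))
cv2.imwrite('pics/r10s.png',cv2.resize(s['pixels'][165:225,295:375],None,fx=9,fy=9,interpolation=cv2.INTER_CUBIC))
for c in(t,s):
    P=pts(c).reshape(-1,3);g=P[(abs(P[:,0]-.595)<.05)&(abs(P[:,1]-.022)<.05)]
    q=g[(g[:,2]>z-.005)&(g[:,2]<z+.005)&(g[:,0]>.575)];mn,mx=q.min(0),q.max(0);print(z,'ring xmax-.0345',mx[0]-.0345,'y',(mn+mx)[1]/2,mx[1]-mn[1])
    q=g[(g[:,2]>.122)&(g[:,2]<.129)];mn,mx=q.min(0),q.max(0);print('nut',len(q),(mn+mx)/2,mx-mn)
```

```text
[0.45166024 0.03371729 0.12852884] [-1.79993523e+02 -5.29642633e-03  1.77469656e+02] [ 0.75481041  0.38016986 -4.19139447] [ 0.08120191 -0.06949061  0.03537801]
0.14052883996015217 ring xmax-.0345 0.5968320403109335 y 0.028360490004106793 0.06655736059971962
nut 128 [0.5954308  0.02237091 0.12554635] [0.05868998 0.05829819 0.00686052]
0.14052883996015217 ring xmax-.0345 0.593490917072434 y 0.021977130908496238 0.06824316993160422
nut 86 [0.59520111 0.01910372 0.12552382] [0.06232693 0.06205085 0.00694769]
```

View pics/r10.png

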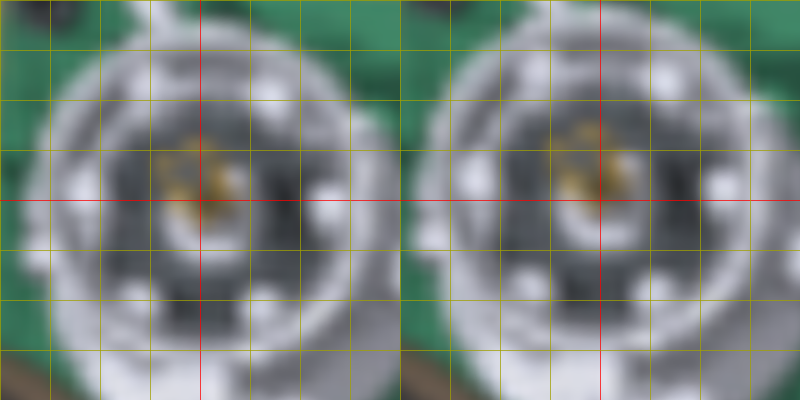

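View pics/r10s.png

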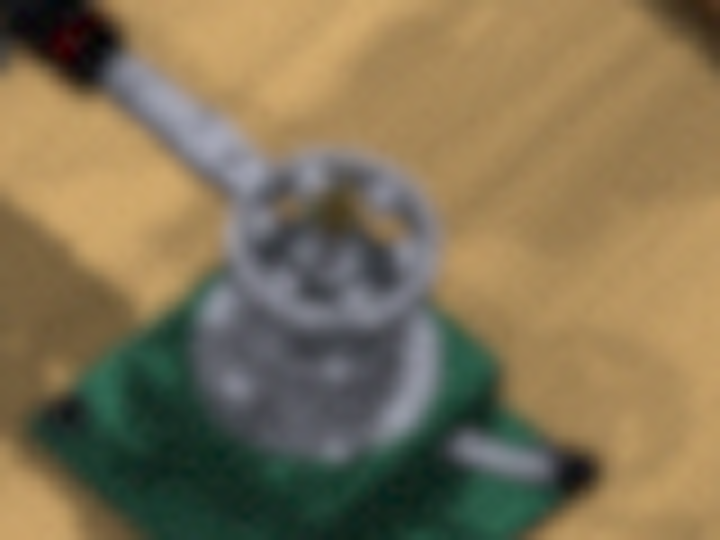

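apply_moves:
  slide:
    - [0.005, 0, 0]
    - [0, 0, 0.015]
    - [0, 0, 0.015]
    - [0, 0, 0]
  turn:
    - [0, 0, 0]
    - [0, 0, 0]
    - [0, 0, 0]
    - [0, 0, 0]
  jaw: [1, 1, 1, 1]

```text
time_s: 13.2
tcp_pos: [0.451, 0.0337, 0.1253]
eef_rot: [-180.0, -0.0, 177.5]
contact_force: [-0.3, -0.3, -4.2]
gripper_width: 0.0236
```

```bash
cat > st.py <<'E'
from plant import r
import numpy as np
st=r.get_state();p=st['tcp_pos'];Y=np.radians(st['eef_rot'][2]+180);f=st['contact_force']
print(st['time_s'],p.round(4),st['eef_rot'].round(2),'F',f.round(2),'M',st['moment'].round(3),'w',round(st['gripper_width'],4))
print('along',round(f[0]*np.cos(Y)+f[1]*np.sin(Y),2),'lat',round(-f[0]*np.sin(Y)+f[1]*np.cos(Y),2))
E
python3 st.py
```

```text
13.2 [0.451  0.0337 0.1253] [-1.7999e+02 -2.0000e-02  1.7746e+02] F [-0.26 -0.33 -4.23] M [ 0.034 -0.063 -0.003] w 0.0236
along -0.24 lat -0.34
```

apply_moves:
  slide:
    - [0, 0, 0.015]
    - [0, 0, 0.01]
    - [0, 0, 0]
  turn:
    - [0, 0, 0]
    - [0, 0, 0]
    - [0, 0, 0]
  jaw: [1, 1, 1]

```text
time_s: 13.5
tcp_pos: [0.4511, 0.0337, 0.1229]
eef_rot: [-180.0, -0.0, 177.5]
contact_force: [0.2, 0.2, -4.9]
gripper_width: 0.0237
```

```bash
python3 st.py
```

```text
13.5 [0.4511 0.0337 0.1229] [-1.7999e+02 -1.0000e-02  1.7747e+02] F [ 0.19  0.25 -4.91] M [ 0.043 -0.085  0.012] w 0.0237
along 0.18 lat 0.26
```

apply_moves:
  slide:
    - [0, 0, 0.015]
    - [0, 0, 0.01]
    - [0, 0, 0]
  turn:
    - [0, 0, 0]
    - [0, 0, 0]
    - [0, 0, 0]
  jaw: [1, 1, 1]

```text
time_s: 13.8
tcp_pos: [0.451, 0.0337, 0.1204]
eef_rot: [-180.0, -0.0, 177.5]
contact_force: [-1.0, -0.5, -3.1]
gripper_width: 0.0239
```

```bash
python3 st.py
```

```text
13.8 [0.451  0.0337 0.1204] [-1.7999e+02 -2.0000e-02  1.7746e+02] F [-0.96 -0.53 -3.14] M [ 0.031 -0.035  0.027] w 0.0239
along -0.93 lat -0.57
```

apply_moves:
  slide:
    - [0, 0, 0.02]
    - [0, 0, 0.02]
    - [0, 0, 0.02]
    - [0, 0, 0]
  turn:
    - [0, 0, 0]
    - [0, 0, 0]
    - [0, 0, 0]
    - [0, 0, 0]
  jaw: [1, 1, 1, 1]

```text
time_s: 14.2
tcp_pos: [0.451, 0.0337, 0.1142]
eef_rot: [-180.0, -0.0, 177.5]
contact_force: [0.3, -0.3, -3.7]
gripper_width: 0.0237
```

```bash
python3 st.py
```

```text
14.2 [0.451  0.0337 0.1142] [-1.7999e+02 -3.0000e-02  1.7746e+02] F [ 0.27 -0.3  -3.7 ] M [0.076 0.002 0.077] w 0.0237
along 0.28 lat -0.29
```

apply_moves:
  slide:
    - [0, 0, 0.02]
    - [0, 0, 0.02]
    - [0, 0, 0.015]
    - [0, 0, 0.01]
    - [0, 0, 0.01]
    - [0, 0, 0]
  turn:
    - [0, 0, 0]
    - [0, 0, 0]
    - [0, 0, 0]
    - [0, 0, 0]
    - [0, 0, 0]
    - [0, 0, 0]
  jaw: [1, 1, 1, 1, 1, 1]

```text
time_s: 14.8
tcp_pos: [0.4511, 0.0337, 0.1069]
eef_rot: [-180.0, -0.0, 177.5]
contact_force: [-0.7, 0.2, -2.9]
gripper_width: 0.0238
```

```bash
python3 st.py
```

```text
14.8 [0.4511 0.0337 0.1069] [-1.7999e+02 -1.0000e-02  1.7747e+02] F [-0.73  0.15 -2.91] M [ 0.069  0.046 -0.051] w 0.0238
along -0.74 lat 0.12
```

apply_moves:
  slide:
    - [0, 0, 0.01]
    - [0, 0, 0.01]
    - [0, 0, 0]
  turn:
    - [0, 0, 0]
    - [0, 0, 0]
    - [0, 0, 0]
  jaw: [1, 1, 1]

```text
time_s: 15.1
tcp_pos: [0.4511, 0.0338, 0.1049]
eef_rot: [-180.0, -0.0, 177.5]
contact_force: [-0.2, 0.1, -3.5]
gripper_width: 0.0236
```

```bash
python3 st.py
```

```text
15.1 [0.4511 0.0338 0.1049] [-1.8000e+02 -1.0000e-02  1.7747e+02] F [-0.15  0.06 -3.54] M [ 0.126  0.05  -0.043] w 0.0236
along -0.16 lat 0.05
```

apply_moves:
  slide:
    - [0, 0, 0.01]
    - [0, 0, 0]
  turn:
    - [0, 0, 0]
    - [0, 0, 0]
  jaw: [1, 1]

```text
time_s: 15.3
tcp_pos: [0.4511, 0.0338, 0.104]
eef_rot: [-180.0, -0.0, 177.5]
contact_force: [-0.1, 0.6, -3.6]
gripper_width: 0.0236
```

```bash
python3 st.py
```

```text
15.3 [0.4511 0.0338 0.104 ] [-180.     -0.    177.47] F [-0.12  0.63 -3.58] M [0.124 0.057 0.013] w 0.0236
along -0.15 lat 0.63
```

Continue in 0.5 mm steps until I feel the shoulder.

apply_moves:
  slide:
    - [0, 0, 0.005]
    - [0, 0, 0]
  turn:
    - [0, 0, 0]
    - [0, 0, 0]
  jaw: [1, 1]

```text
time_s: 15.5
tcp_pos: [0.4511, 0.0337, 0.1036]
eef_rot: [-180.0, -0.0, 177.5]
contact_force: [-0.6, 0.1, -1.7]
gripper_width: 0.024
```

apply_moves:
  slide:
    - [0, 0, 0.005]
    - [0, 0, 0]
  turn:
    - [0, 0, 0]
    - [0, 0, 0]
  jaw: [1, 1]

```text
time_s: 15.7
tcp_pos: [0.4512, 0.0338, 0.1031]
eef_rot: [180.0, 0.0, 177.5]
contact_force: [-1.8, 0.1, -1.3]
gripper_width: 0.0242
```

```bash
python3 st.py
```

```text
15.7 [0.4512 0.0338 0.1031] [180.     0.   177.47] F [-1.77  0.11 -1.3 ] M [ 0.08   0.313 -0.018] w 0.0242
along -1.77 lat 0.03
```

apply_moves:
  slide:
    - [0, 0.022, 0]
    - [-0.0007, 0.0435, 0]
    - [-0.0007, 0.0435, 0]
    - [-0.0007, 0.0435, 0]
  turn:
    - [0, 0, 0.01]
    - [0, 0, 0.02]
    - [0, 0, 0.02]
    - [0, 0, 0.02]
  jaw: [1, 1, 1, 1]

```text
time_s: 16.1
tcp_pos: [0.4516, 0.0485, 0.1028]
eef_rot: [-179.9, -0.1, 171.3]
contact_force: [-4.7, -2.2, 1.1]
gripper_width: 0.0236
```

```bash
cat >> st.py <<'E'
N=np.array([.5961,.0274]);d=N-p[:2];print('radius',round(np.hypot(*d)*1000,2),'bearing',round(np.degrees(np.arctan2(d[1],d[0])),2),'toolY',round(np.degrees(Y)%360-360,2))
E
python3 st.py
```

```text
16.1 [0.4516 0.0485 0.1028] [-1.7992e+02 -1.0000e-01  1.7132e+02] F [-4.72 -2.24  1.11] M [-0.864  0.957  0.021] w 0.0236
along -4.33 lat -2.92
radius 146.04 bearing -8.33 toolY -8.68
```

apply_moves:
  slide:
    - [0.003, 0.0435, -0.002]
    - [0, 0.0435, 0]
    - [0, 0.0435, 0]
  turn:
    - [0, 0, 0.02]
    - [0, 0, 0.02]
    - [0, 0, 0.02]
  jaw: [1, 1, 1]

```text
time_s: 16.4
tcp_pos: [0.4541, 0.0615, 0.1031]
eef_rot: [-179.9, -0.0, 166.2]
contact_force: [-2.6, -2.2, -1.3]
gripper_width: 0.0237
```

```bash
python3 st.py
```

```text
16.4 [0.4541 0.0615 0.1031] [-1.7993e+02 -5.0000e-02  1.6618e+02] F [-2.59 -2.22 -1.3 ] M [-0.893  0.395  0.019] w 0.0237
along -1.98 lat -2.77
radius 146.03 bearing -13.52 toolY -13.82
```

apply_moves:
  slide:
    - [0, 0.0435, 0]
    - [-0.0005, 0.0435, 0]
    - [-0.0005, 0.0435, 0]
  turn:
    - [0, 0, 0.02]
    - [0, 0, 0.02]
    - [0, 0, 0.02]
  jaw: [1, 1, 1]

```text
time_s: 16.7
tcp_pos: [0.4579, 0.0741, 0.1032]
eef_rot: [-179.9, -0.0, 161.0]
contact_force: [-1.5, -2.8, -2.0]
gripper_width: 0.0235
```

```bash
python3 st.py
```

```text
16.7 [0.4579 0.0741 0.1032] [-1.7994e+02 -3.0000e-02  1.6102e+02] F [-1.54 -2.77 -2.  ] M [-0.871  0.198 -0.008] w 0.0235
along -0.56 lat -3.12
radius 145.91 bearing -18.68 toolY -18.98
```

apply_moves:
  slide:
    - [-0.0005, 0.0435, 0.001]
    - [-0.0005, 0.0435, 0]
    - [-0.0005, 0.0435, 0]
  turn:
    - [0, 0, 0.02]
    - [0, 0, 0.02]
    - [0, 0, 0.02]
  jaw: [1, 1, 1]

```text
time_s: 17.0
tcp_pos: [0.4618, 0.0848, 0.1029]
eef_rot: [-179.8, -0.1, 155.9]
contact_force: [-1.1, -12.0, 0.2]
gripper_width: 0.0238
```

```bash
python3 st.py
```

```text
17.0 [0.4618 0.0848 0.1029] [-1.7975e+02 -6.0000e-02  1.5588e+02] F [ -1.12 -11.96   0.19] M [-4.384 -0.255  0.067] w 0.0238
along 3.86 lat -11.37
radius 146.01 bearing -23.13 toolY -24.12
```

apply_moves:
  slide:
    - [-0.002, 0.022, 0]
    - [-0.002, 0.022, 0]
  turn:
    - [0, 0, 0.01]
    - [0, 0, 0.01]
  jaw: [1, 1]

```text
time_s: 17.2
tcp_pos: [0.4633, 0.0879, 0.1026]
eef_rot: [-179.7, -0.1, 154.2]
contact_force: [-3.6, -11.2, 1.2]
gripper_width: 0.0237
```

```bash
python3 st.py
```

```text
17.2 [0.4633 0.0879 0.1026] [-1.7967e+02 -1.0000e-01  1.5418e+02] F [ -3.62 -11.22   1.16] M [-4.233  0.611  0.05 ] w 0.0237
along 1.63 lat -11.67
radius 145.9 bearing -24.51 toolY -25.82
```

apply_moves:
  slide:
    - [-0.001, 0.022, -0.003]
    - [-0.001, 0.022, 0]
  turn:
    - [0, 0, 0.01]
    - [0, 0, 0.01]
  jaw: [1, 1]

```text
time_s: 17.4
tcp_pos: [0.4651, 0.0915, 0.1028]
eef_rot: [-179.6, -0.1, 152.4]
contact_force: [-3.9, -12.6, 1.0]
gripper_width: 0.0242
```

```bash
python3 st.py
```

```text
17.4 [0.4651 0.0915 0.1028] [-1.7963e+02 -1.1000e-01  1.5244e+02] F [ -3.92 -12.58   0.96] M [-4.343  0.702  0.075] w 0.0242
along 2.35 lat -12.97
radius 145.84 bearing -26.06 toolY -27.56
```

apply_moves:
  slide:
    - [-0.001, 0.022, -0.002]
    - [-0.001, 0.022, 0]
  turn:
    - [0, 0, 0.008]
    - [0, 0, 0.008]
  jaw: [1, 1]

```text
time_s: 17.6
tcp_pos: [0.4669, 0.0949, 0.1028]
eef_rot: [-179.6, -0.1, 151.1]
contact_force: [-4.7, -12.1, 0.5]
gripper_width: 0.024
```

```bash
python3 st.py
```

```text
17.6 [0.4669 0.0949 0.1028] [-1.7958e+02 -1.3000e-01  1.5106e+02] F [ -4.69 -12.13   0.55] M [-4.645  1.031  0.047] w 0.024
along 1.76 lat -12.89
radius 145.8 bearing -27.6 toolY -28.94
```

apply_moves:
  slide:
    - [-0.001, 0.022, 0]
    - [-0.001, 0.022, 0]
  turn:
    - [0, 0, 0.008]
    - [0, 0, 0.008]
  jaw: [1, 1]

```text
time_s: 17.8
tcp_pos: [0.4688, 0.0984, 0.1027]
eef_rot: [-179.5, -0.1, 149.7]
contact_force: [-6.2, -13.3, 2.1]
gripper_width: 0.0236
```

```bash
python3 st.py
```

```text
17.8 [0.4688 0.0984 0.1027] [-1.7954e+02 -1.4000e-01  1.4968e+02] F [ -6.18 -13.29   2.14] M [-4.833  1.314 -0.018] w 0.0236
along 1.38 lat -14.59
radius 145.74 bearing -29.17 toolY -30.32
```

One row at a time from here.

apply_moves:
  slide:
    - [-0.001, 0.02, -0.003]
  turn:
    - [0, 0, 0.008]
  jaw: [1]

```text
time_s: 17.9
tcp_pos: [0.4698, 0.1, 0.1029]
eef_rot: [-179.5, -0.2, 149.0]
contact_force: [-5.8, -13.7, 1.4]
gripper_width: 0.0234
```

```bash
python3 st.py
```

```text
17.9 [0.4698 0.1    0.1029] [-1.7952e+02 -1.5000e-01  1.4899e+02] F [ -5.83 -13.67   1.39] M [-4.845  1.423  0.052] w 0.0234
along 2.05 lat -14.72
radius 145.69 bearing -29.88 toolY -31.01
```

apply_moves:
  slide:
    - [-0.001, 0.02, 0]
  turn:
    - [0, 0, 0.008]
  jaw: [1]

```text
time_s: 18.0
tcp_pos: [0.4707, 0.1015, 0.1028]
eef_rot: [-179.5, -0.2, 148.3]
contact_force: [-6.3, -12.8, 0.9]
gripper_width: 0.0239
```

```bash
python3 st.py
```

```text
18.0 [0.4707 0.1015 0.1028] [-1.7949e+02 -1.6000e-01  1.4829e+02] F [ -6.33 -12.83   0.86] M [-4.908  1.616  0.055] w 0.0239
along 1.36 lat -14.24
radius 145.66 bearing -30.59 toolY -31.71
```

apply_moves:
  slide:
    - [-0.001, 0.02, 0]
  turn:
    - [0, 0, 0.008]
  jaw: [1]

```text
time_s: 18.1
tcp_pos: [0.4717, 0.103, 0.1027]
eef_rot: [-179.5, -0.2, 147.6]
contact_force: [-6.7, -13.8, 1.1]
gripper_width: 0.0236
```

```bash
cat >> st.py <<'E'
m=st['moment'];print('Mlat',round(m[0]*np.cos(Y)+m[1]*np.sin(Y),3),'Mal',round(-m[0]*np.sin(Y)+m[1]*np.cos(Y),3))
E
python3 st.py
```

```text
18.1 [0.4717 0.103  0.1027] [-1.7947e+02 -1.6000e-01  1.4760e+02] F [ -6.74 -13.79   1.09] M [-4.894  1.833  0.056] w 0.0236
along 1.7 lat -15.26
radius 145.62 bearing -31.29 toolY -32.4
Mlat -5.114 Mal -1.075
```

apply_moves:
  slide:
    - [-0.001, 0.02, 0]
  turn:
    - [0, 0, 0.008]
  jaw: [1]

```text
time_s: 18.2
tcp_pos: [0.4726, 0.1045, 0.1026]
eef_rot: [-179.4, -0.2, 146.9]
contact_force: [-7.1, -13.6, 1.4]
gripper_width: 0.0236
```

```bash
python3 st.py
```

```text
18.2 [0.4726 0.1045 0.1026] [-1.7944e+02 -1.7000e-01  1.4691e+02] F [ -7.12 -13.58   1.36] M [-5.006e+00  1.971e+00  3.000e-03] w 0.0236
along 1.45 lat -15.27
radius 145.61 bearing -31.99 toolY -33.09
Mlat -5.27 Mal -1.081
```

apply_moves:
  slide:
    - [-0.001, 0.02, -0.002]
  turn:
    - [0, 0, 0.008]
  jaw: [1]

```text
time_s: 18.3
tcp_pos: [0.4736, 0.1061, 0.1028]
eef_rot: [-179.4, -0.2, 146.2]
contact_force: [-7.9, -13.4, 1.1]
gripper_width: 0.0241
```

```bash
python3 st.py
```

```text
18.3 [0.4736 0.1061 0.1028] [-1.7943e+02 -1.7000e-01  1.4622e+02] F [ -7.88 -13.44   1.1 ] M [-5.012  2.038  0.068] w 0.0241
along 0.92 lat -15.55
radius 145.56 bearing -32.72 toolY -33.78
Mlat -5.299 Mal -1.093
```

apply_moves:
  slide:
    - [-0.001, 0.02, 0]
  turn:
    - [0, 0, 0.008]
  jaw: [1]

```text
time_s: 18.4
tcp_pos: [0.4748, 0.1078, 0.1028]
eef_rot: [-179.4, -0.2, 145.5]
contact_force: [-7.7, -11.0, 1.0]
gripper_width: 0.0236
```

```bash
python3 st.py
```

```text
18.4 [0.4748 0.1078 0.1028] [-1.7944e+02 -1.7000e-01  1.4553e+02] F [ -7.69 -10.98   1.03] M [-4.431  2.119  0.055] w 0.0236
along -0.12 lat -13.4
radius 145.5 bearing -33.54 toolY -34.47
Mlat -4.852 Mal -0.761
```

apply_moves:
  slide:
    - [-0.001, 0.02, 0]
  turn:
    - [0, 0, 0.008]
  jaw: [1]

```text
time_s: 18.5
tcp_pos: [0.4762, 0.1097, 0.1028]
eef_rot: [-179.5, -0.2, 144.8]
contact_force: [-7.3, -10.8, 0.9]
gripper_width: 0.0239
```

```bash
python3 st.py
```

```text
18.5 [0.4762 0.1097 0.1028] [-1.7948e+02 -1.6000e-01  1.4484e+02] F [ -7.25 -10.76   0.89] M [-3.87   2.023 -0.011] w 0.0239
along 0.27 lat -12.97
radius 145.39 bearing -34.47 toolY -35.16
Mlat -4.329 Mal -0.575
```

apply_moves:
  slide:
    - [0, -0.04, 0]
    - [-0.001, -0.04, 0]
    - [-0.001, -0.03, 0]
    - [0, 0, 0]
  turn:
    - [0, 0, -0.01]
    - [0, 0, -0.01]
    - [0, 0, -0.01]
    - [0, 0, 0]
  jaw: [1, 1, 1, 1]

```text
time_s: 18.9
tcp_pos: [0.4714, 0.1021, 0.1033]
eef_rot: [-179.7, -0.1, 147.5]
contact_force: [-6.5, -4.3, -1.1]
gripper_width: 0.0239
```

```bash
python3 st.py
```

```text
18.9 [0.4714 0.1021 0.1033] [-1.7973e+02 -1.3000e-01  1.4749e+02] F [-6.49 -4.34 -1.08] M [-1.635  1.776  0.031] w 0.0239
along -3.14 lat -7.15
radius 145.37 bearing -30.94 toolY -32.51
Mlat -2.333 Mal 0.619
```

apply_moves:
  slide:
    - [0.003, -0.0435, 0]
    - [0, -0.0435, 0]
    - [0, 0, 0]
  turn:
    - [0, 0, -0.02]
    - [0, 0, -0.02]
    - [0, 0, 0]
  jaw: [1, 1, 1]

```text
time_s: 19.2
tcp_pos: [0.4684, 0.0965, 0.1039]
eef_rot: [-180.0, -0.0, 151.0]
contact_force: [-3.5, 1.0, -3.2]
gripper_width: 0.0236
```

```bash
python3 st.py
```

```text
19.2 [0.4684 0.0965 0.1039] [-1.7996e+02 -4.0000e-02  1.5097e+02] F [-3.5   0.98 -3.19] M [ 0.421  1.007 -0.003] w 0.0236
along -3.54 lat -0.84
radius 145.23 bearing -28.41 toolY -29.03
Mlat -0.121 Mal 1.084
```

apply_moves:
  slide:
    - [0.006, -0.03, 0]
    - [0.002, -0.03, 0]
    - [0, 0, 0]
  turn:
    - [0, 0, -0.014]
    - [0, 0, -0.014]
    - [0, 0, 0]
  jaw: [1, 1, 1]

```text
time_s: 19.5
tcp_pos: [0.4655, 0.0918, 0.1042]
eef_rot: [180.0, 0.0, 153.4]
contact_force: [0.1, -0.2, -4.1]
gripper_width: 0.0237
```

```bash
python3 st.py
```

```text
19.5 [0.4655 0.0918 0.1042] [1.7999e+02 1.0000e-02 1.5345e+02] F [ 0.08 -0.23 -4.1 ] M [ 0.042 -0.143 -0.006] w 0.0237
along 0.18 lat -0.17
radius 145.57 bearing -26.24 toolY -26.55
Mlat 0.102 Mal -0.109
```

apply_moves:
  slide:
    - [0, 0, -0.01]
    - [0, 0, -0.015]
    - [0, 0, -0.015]
    - [0, 0, 0]
  turn:
    - [0, 0, 0]
    - [0, 0, 0]
    - [0, 0, 0]
    - [0, 0, 0]
  jaw: [1, 1, 1, 1]

```text
time_s: 19.9
tcp_pos: [0.4657, 0.092, 0.1085]
eef_rot: [180.0, 0.0, 153.4]
contact_force: [-0.0, 0.7, -3.4]
gripper_width: 0.0239
```

```bash
python3 st.py
```

```text
19.9 [0.4657 0.092  0.1085] [1.7997e+02 2.0000e-02 1.5340e+02] F [-0.05  0.69 -3.42] M [ 0.053 -0.108  0.006] w 0.0239
along -0.35 lat 0.6
radius 145.53 bearing -26.37 toolY -26.6
Mlat 0.096 Mal -0.073
```

Free. Continue lifting straight up, clear of the cutter.

apply_moves:
  slide:
    - [0, 0, -0.03]
    - [0, 0, -0.04]
    - [0, 0, -0.05]
    - [0, 0, -0.05]
    - [0, 0, -0.05]
    - [0, 0, -0.05]
    - [0, 0, -0.05]
    - [0, 0, 0]
  turn:
    - [0, 0, 0]
    - [0, 0, 0]
    - [0, 0, 0]
    - [0, 0, 0]
    - [0, 0, 0]
    - [0, 0, 0]
    - [0, 0, 0]
    - [0, 0, 0]
  jaw: [1, 1, 1, 1, 1, 1, 1, 1]

```text
time_s: 20.7
tcp_pos: [0.4659, 0.0921, 0.141]
eef_rot: [179.9, 0.0, 153.4]
contact_force: [0.2, 1.1, -5.2]
gripper_width: 0.0236
```

```bash
python3 st.py
```

```text
20.7 [0.4659 0.0921 0.141 ] [1.7993e+02 5.0000e-02 1.5341e+02] F [ 0.25  1.09 -5.16] M [ 0.102 -0.11  -0.005] w 0.0236
along -0.27 lat 1.09
radius 145.4 bearing -26.43 toolY -26.59
Mlat 0.14 Mal -0.053
```

apply_moves:
  slide:
    - [0, 0, -0.1]
    - [0, 0, -0.15]
    - [0, 0, -0.15]
    - [0, 0, -0.15]
    - [0, 0, -0.15]
    - [0, 0, 0]
    - [0, 0, 0]
  turn:
    - [0, 0, 0]
    - [0, 0, 0]
    - [0, 0, 0]
    - [0, 0, 0]
    - [0, 0, 0]
    - [0, 0, 0]
    - [0, 0, 0]
  jaw: [1, 1, 1, 1, 1, 1, 1]

```text
time_s: 21.4
tcp_pos: [0.4653, 0.0919, 0.2101]
eef_rot: [180.0, -0.0, 153.4]
contact_force: [-0.3, 0.4, -4.0]
gripper_width: 0.0238
```

```bash
python3 st.py; python3 look.py s20 270 130 390 220
```

```text
21.4 [0.4653 0.0919 0.2101] [ 1.7997e+02 -1.0000e-02  1.5339e+02] F [-0.28  0.35 -4.03] M [ 0.045 -0.069  0.028] w 0.0238
along -0.41 lat 0.19
radius 145.84 bearing -26.26 toolY -26.61
Mlat 0.071 Mal -0.042
21.45 [0.465  0.0917 0.2096] [-1.7997e+02 -4.0000e-02  1.5339e+02] [-0.29 -0.56 -4.09] [ 0.013 -0.083 -0.002] 0.023507669587686852
```

View pics/s20c.png

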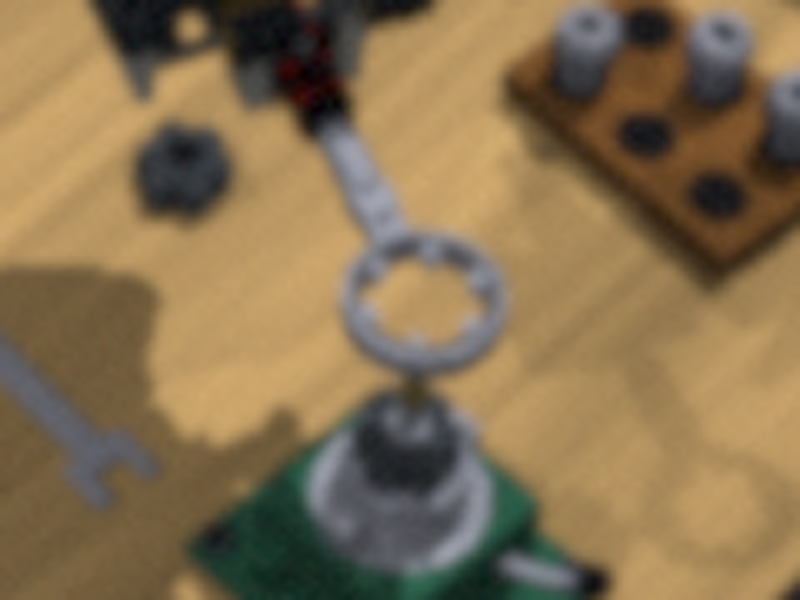

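apply_moves:
  slide:
    - [0, 0, 0]
    - [0, 0, 0]
    - [0, 0, 0]
    - [0, 0, 0]
    - [0, 0, 0]
    - [0, 0, 0]
  turn:
    - [0, 0, -0.06]
    - [0, 0, -0.09]
    - [0, 0, -0.09]
    - [0, 0, -0.09]
    - [0, 0, -0.048]
    - [0, 0, 0]
  jaw: [1, 1, 1, 1, 1, 1]

```text
time_s: 22.05
tcp_pos: [0.4649, 0.0916, 0.2091]
eef_rot: [-180.0, -0.1, -174.1]
contact_force: [-0.5, 0.0, -3.4]
gripper_width: 0.0239
```

apply_moves:
  slide:
    - [-0.02, -0.2, 0]
    - [-0.02, -0.35, 0]
    - [-0.02, -0.35, 0]
    - [-0.02, -0.35, 0]
    - [-0.02, -0.35, 0]
    - [-0.02, -0.35, 0]
    - [-0.02, -0.35, 0]
    - [-0.02, -0.35, 0]
  turn:
    - [0, 0, 0]
    - [0, 0, 0]
    - [0, 0, 0]
    - [0, 0, 0]
    - [0, 0, 0]
    - [0, 0, 0]
    - [0, 0, 0]
    - [0, 0, 0]
  jaw: [1, 1, 1, 1, 1, 1, 1, 1]

```text
time_s: 22.85
tcp_pos: [0.5083, -0.1715, 0.2094]
eef_rot: [180.0, -0.1, -174.3]
contact_force: [0.9, 0.9, -3.3]
gripper_width: 0.0236
```

apply_moves:
  slide:
    - [-0.02, -0.35, 0]
    - [-0.02, -0.35, 0]
    - [-0.02, -0.35, 0]
    - [-0.02, -0.2, 0]
    - [-0.02, -0.15, 0]
    - [0, 0, 0]
    - [0, 0, 0]
  turn:
    - [0, 0, 0]
    - [0, 0, 0]
    - [0, 0, 0]
    - [0, 0, 0]
    - [0, 0, 0]
    - [0, 0, 0]
    - [0, 0, 0]
  jaw: [1, 1, 1, 1, 1, 1, 1]

```text
time_s: 23.55
tcp_pos: [0.5326, -0.308, 0.2094]
eef_rot: [180.0, -0.1, -174.2]
contact_force: [0.1, -0.0, -3.6]
gripper_width: 0.0236
```

```bash
python3 st.py|head -1;python3 - <<'E'
from plant import r
import numpy as np
st=r.get_state();y=np.radians(st['eef_rot'][2]);d=np.array([.5341,-.3127])-st['tcp_pos'][:2]
print('tx,ty mm',1000*(d@[np.cos(y),np.sin(y)]),1000*(d@[np.sin(y),-np.cos(y)]),'dz',1000*(st['tcp_pos'][2]-.0546),'turn units',(-174.1-st['eef_rot'][2])*-np.pi/180/1.5)
E
```

```text
23.55 [ 0.5326 -0.308   0.2094] [ 1.7996e+02 -7.0000e-02 -1.7419e+02] F [ 0.12 -0.01 -3.61] M [ 0.105 -0.07   0.009] w 0.0236
tx,ty mm -1.0300569222350615 -4.78990362887558 dz 154.8230504927801 turn units -0.001067467332176744
```

apply_moves:
  slide:
    - [-0.01, -0.048, 0.1]
    - [0, 0, 0.2]
    - [0, 0, 0.2]
    - [0, 0, 0.2]
    - [0, 0, 0.2]
    - [0, 0, 0.1]
    - [0, 0, 0]
    - [0, 0, 0]
  turn:
    - [0, 0, -0.001]
    - [0, 0, 0]
    - [0, 0, 0]
    - [0, 0, 0]
    - [0, 0, 0]
    - [0, 0, 0]
    - [0, 0, 0]
    - [0, 0, 0]
  jaw: [1, 1, 1, 1, 1, 1, 1, 1]

```text
time_s: 24.35
tcp_pos: [0.5349, -0.3129, 0.1107]
eef_rot: [-180.0, 0.0, -174.0]
contact_force: [-0.1, -0.7, -2.7]
gripper_width: 0.0236
```

```bash
python3 st.py|head -1;python3 - <<'E'
from plant import r
import numpy as np
st=r.get_state();y=np.radians(st['eef_rot'][2]);d=np.array([.5341,-.3127])-st['tcp_pos'][:2]
print('tx,ty mm',1000*(d@[np.cos(y),np.sin(y)]),1000*(d@[np.sin(y),-np.cos(y)]),'dz',1000*(st['tcp_pos'][2]-.0546),'turn units',(-174.1-st['eef_rot'][2])*-np.pi/180/1.5)
E
python3 look.py s21 180 210 300 300
```

```text
24.35 [ 0.5349 -0.3129  0.1107] [-1.7997e+02  2.0000e-02 -1.7399e+02] F [-0.1  -0.74 -2.69] M [ 0.031 -0.136  0.017] w 0.0236
tx,ty mm 0.7277240930475684 0.29760867987103357 dz 56.088366241521754 turn units 0.0013262908360598118
24.4 [ 0.5351 -0.3131  0.1112] [-1.7995e+02  8.0000e-02 -1.7399e+02] [ 0.77 -0.75 -3.63] [-0.006 -0.146 -0.015] 0.023888015265929704
```

View pics/s21c.png

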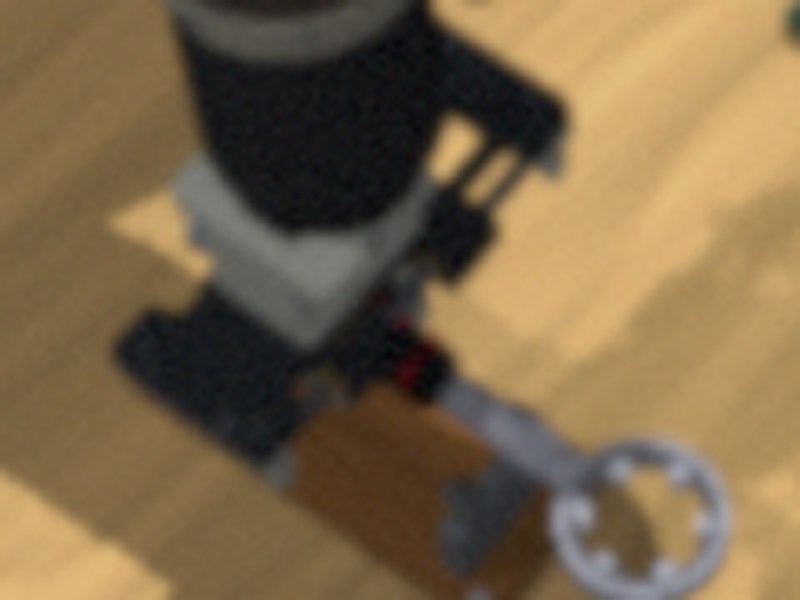

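apply_moves:
  slide:
    - [0.007, 0.003, 0.05]
    - [0, 0, 0.07]
    - [0, 0, 0.07]
    - [0, 0, 0.07]
    - [0, 0, 0.07]
    - [0, 0, 0.07]
    - [0, 0, 0]
  turn:
    - [0, 0, 0.001]
    - [0, 0, 0]
    - [0, 0, 0]
    - [0, 0, 0]
    - [0, 0, 0]
    - [0, 0, 0]
    - [0, 0, 0]
  jaw: [1, 1, 1, 1, 1, 1, 1]

```text
time_s: 25.1
tcp_pos: [0.5329, -0.3125, 0.0687]
eef_rot: [179.9, -0.1, -174.1]
contact_force: [0.0, -0.2, -3.1]
gripper_width: 0.0236
```

```bash
python3 st.py|head -1
```

```text
25.1 [ 0.5329 -0.3125  0.0687] [ 1.7995e+02 -1.2000e-01 -1.7412e+02] F [ 0.04 -0.15 -3.12] M [0.061 0.044 0.037] w 0.0236
```

apply_moves:
  slide:
    - [0, 0, 0.04]
    - [0, 0, 0.04]
    - [0, 0, 0.03]
    - [0, 0, 0.02]
    - [0, 0, 0.015]
    - [0, 0, 0]
  turn:
    - [0, 0, 0]
    - [0, 0, 0]
    - [0, 0, 0]
    - [0, 0, 0]
    - [0, 0, 0]
    - [0, 0, 0]
  jaw: [1, 1, 1, 1, 1, 1]

```text
time_s: 25.7
tcp_pos: [0.5335, -0.3127, 0.0554]
eef_rot: [180.0, -0.0, -174.1]
contact_force: [-0.3, -1.1, -3.6]
gripper_width: 0.0238
```

```bash
python3 st.py|head -1
```

```text
25.7 [ 0.5335 -0.3127  0.0554] [ 1.7999e+02 -2.0000e-02 -1.7412e+02] F [-0.3  -1.05 -3.59] M [ 0.03  -0.031  0.005] w 0.0238
```

apply_moves:
  slide:
    - [-0.005, 0, 0.006]
    - [0, 0, 0.004]
    - [0, 0, 0]
  turn:
    - [0, 0, 0]
    - [0, 0, 0]
    - [0, 0, 0]
  jaw: [1, 1, 1]

```text
time_s: 26.0
tcp_pos: [0.5344, -0.3127, 0.0548]
eef_rot: [-180.0, 0.0, -174.1]
contact_force: [0.8, 0.0, -3.5]
gripper_width: 0.0239
```

```bash
python3 st.py|head -1
```

```text
26.0 [ 0.5344 -0.3127  0.0548] [-1.7999e+02  2.0000e-02 -1.7411e+02] F [ 0.79  0.01 -3.48] M [ 0.111 -0.106  0.014] w 0.0239
```

apply_moves:
  slide:
    - [0, 0, 0.005]
    - [0, 0, 0]
    - [0, 0, 0]
  turn:
    - [0, 0, 0]
    - [0, 0, 0]
    - [0, 0, 0]
  jaw: [1, 1, 1]

```text
time_s: 26.3
tcp_pos: [0.5343, -0.3128, 0.0546]
eef_rot: [-180.0, 0.0, -174.1]
contact_force: [-2.5, 1.5, 1.5]
gripper_width: 0.0236
```

```bash
python3 st.py|head -1
```

```text
26.3 [ 0.5343 -0.3128  0.0546] [-1.7998e+02  3.0000e-02 -1.7410e+02] F [-2.47  1.5   1.52] M [ 0.507  0.283 -0.009] w 0.0236
```

apply_moves:
  slide:
    - [0, 0, 0]
    - [0, 0, 0]
    - [0, 0, 0]
    - [0, 0, 0]
    - [0, 0, 0]
    - [0, 0, 0]
    - [0, 0, 0]
    - [0, 0, 0]
  turn:
    - [0, 0, 0]
    - [0, 0, 0]
    - [0, 0, 0]
    - [0, 0, 0]
    - [0, 0, 0]
    - [0, 0, 0]
    - [0, 0, 0]
    - [0, 0, 0]
  jaw: [0.68, 0.65, 0.6, 0.5, 0.4, 0.3, 0.2, 0.2]

```text
time_s: 27.1
tcp_pos: [0.5342, -0.3127, 0.0541]
eef_rot: [180.0, -0.0, -174.1]
contact_force: [-0.2, 0.5, -0.4]
gripper_width: 0.0679
```

```bash
python3 st.py|head -1
```

```text
27.1 [ 0.5342 -0.3127  0.0541] [ 180.     -0.   -174.11] F [-0.23  0.46 -0.42] M [ 0.091 -0.187 -0.027] w 0.0679
```

apply_moves:
  slide:
    - [0, 0, -0.05]
    - [0, 0, -0.1]
    - [0, 0, -0.2]
    - [0, 0, -0.3]
    - [0, 0, -0.4]
    - [0, 0, -0.4]
    - [0, 0, -0.4]
    - [0, 0, 0]
  turn:
    - [0, 0, 0]
    - [0, 0, 0]
    - [0, 0, 0]
    - [0, 0, 0]
    - [0, 0, 0]
    - [0, 0, 0]
    - [0, 0, 0]
    - [0, 0, 0]
  jaw: [0.2, 0.2, 0.2, 0.2, 0.2, 0.2, 0.2, 0.2]

```text
time_s: 27.9
tcp_pos: [0.5368, -0.3141, 0.2471]
eef_rot: [-179.7, 0.6, -174.1]
contact_force: [-0.1, -0.3, -0.1]
gripper_width: 0.07
```

apply_moves:
  slide:
    - [0.3, 0.1, 0]
    - [0.3, 0.2, 0]
    - [0.2, 0.3, 0]
    - [0, 0.3, 0]
    - [0, 0.3, 0]
    - [0, 0.2, 0]
    - [0, 0, 0]
    - [0, 0, 0]
  turn:
    - [0, 0, 0]
    - [0, 0, 0]
    - [0, 0, 0]
    - [0, 0, 0]
    - [0, 0, 0]
    - [0, 0, 0]
    - [0, 0, 0]
    - [0, 0, 0]
  jaw: [0.2, 0.2, 0.2, 0.2, 0.2, 0.2, 0.2, 0.2]

```text
time_s: 28.7
tcp_pos: [0.4404, -0.1814, 0.24]
eef_rot: [-180.0, 0.1, -174.0]
contact_force: [0.9, 0.2, -0.9]
gripper_width: 0.0703
```

```bash
python3 st.py|head -1; python3 look.py s30 0 0 560 420; python3 look.py t30 0 0 560 420 top
python3 - <<'E'
from h import *
a=ld('scene0');b=ld('s30')
cv2.imwrite('pics/cmp.png',np.vstack([np.hstack([cv2.resize(x['pixels'][240:310,195:295],None,fx=4,fy=4,interpolation=cv2.INTER_CUBIC) for x in(a,b)]),np.hstack([cv2.resize(x['pixels'][175:245,280:380],None,fx=4,fy=4,interpolation=cv2.INTER_CUBIC) for x in(a,b)])]))
E
```

```text
28.7 [ 0.4404 -0.1814  0.24  ] [-1.7998e+02  9.0000e-02 -1.7403e+02] F [ 0.9   0.17 -0.92] M [-0.037 -0.13  -0.039] w 0.0703
28.75 [ 0.4404 -0.1818  0.2397] [-1.7998e+02  5.0000e-02 -1.7407e+02] [ 0.62  0.16 -0.74] [ 0.031 -0.163 -0.022] 0.07011508867415665
28.8 [ 0.4404 -0.182   0.2395] [-1.7999e+02  3.0000e-02 -1.7412e+02] [-0.16 -0.28 -0.11] [ 0.063 -0.212  0.027] 0.07033043860904306
```

View pics/cmp.png

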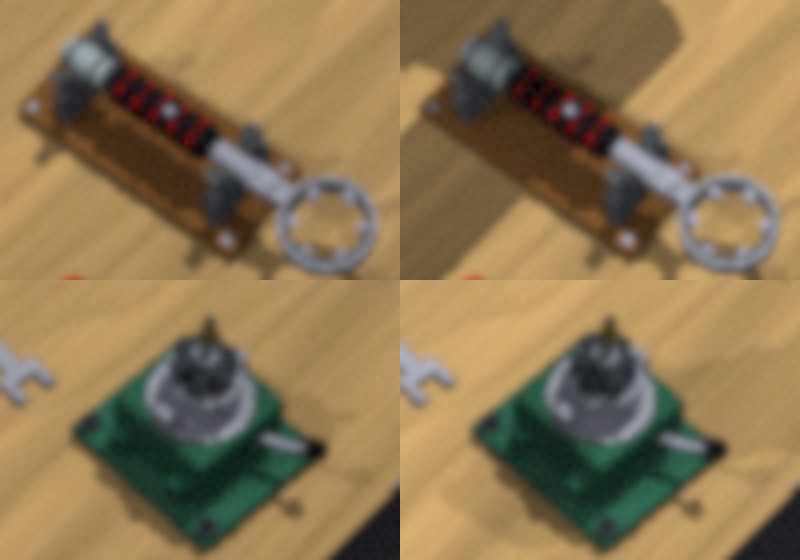

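View pics/t30c.png

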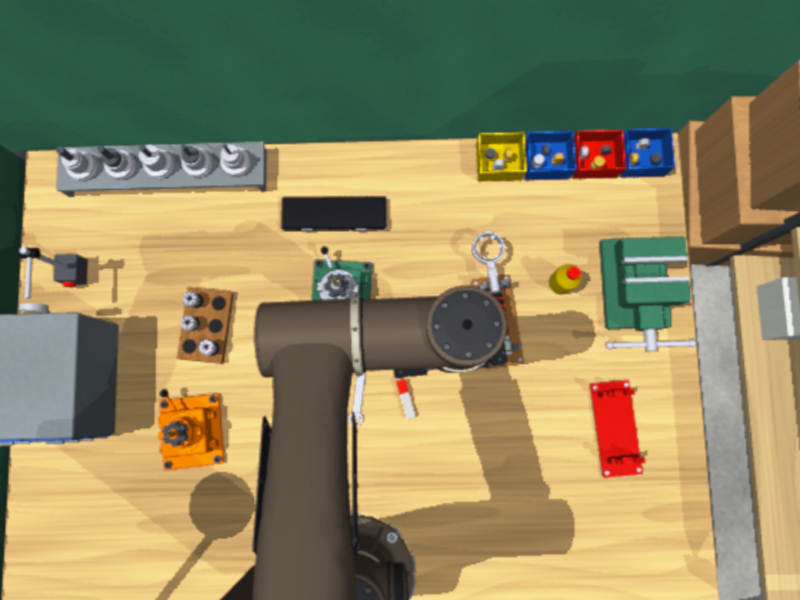

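The before/after crops match. The wrench lies in its rest with the ring and uprights at the same pixels, and the nut, cutter and all loose items look unmoved. The robot is clear, so I'm handing in.

```bash
python3 -c "
from plant import r;print(r.close_job())"
```

```text
the job is handed in; nothing more can be done
None
```

The nut is tightened to the click, the wrench is back in its rest, and the job was handed in at about 29 s.

**Lowering:** the ring went over the cutter with no knock felt. It touched the shoulder at the expected height. The downward push there stayed within a few newtons, far below the 45 N limit.

**Tightening:** the nut ran down with about 3 N at the grip, then gripped at about 11 N. The pull rose to about 15.5 N and then fell. The wrist moment had dropped about 18% one row after the first fall, so I stopped there. I estimate 0.05 rad of break-over, judged from force alone and well short of the 0.14 rad stop.

**Return:** I turned back about 0.11 rad until the side force was near zero, and the ring lifted off with no sign of binding. The wrench went back to within a millimetre of where I picked it up. The force fell to zero after I let go.

**Last checks:** before-and-after pictures show the wrench, stand, cutter and loose items in the same places. The arm hid parts of the final top view, including the rear of the rest and most of the hook spanner.

**Disagreements:** the two cameras disagreed by up to 7 mm in position. I therefore set the ring over the nut by comparing the two within each view, and by feel on the way down. I didn't check the break-over angle or the final nut angle in pictures.

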